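# Centre-punch the brass candle cups on the x-y slide and nest them

### The arm

A 6-joint arm with a two-finger parallel gripper is mounted at the origin on the work surface. World frame = base frame: x ahead of the robot, y to its left, z up, the work surface at z = 0. Lengths are in m, angles in degrees, forces in N, time in s.
With the tool pointing down it reaches from about 0.275 to 0.725 m from the base axis. Payload 15.9 kg.
Tool frame: the origin (TCP) lies midway between the tips of the shut fingers; the grasp point (between the pads) lies 19 mm behind it; z points along the fingers, y is the line along which they close (so a half turn about z gives the same grasp; the last joint's range is limited). The gripper opens to 85 mm and grips with 20 to 120 N. Pads are 22 mm wide; open, the fingers measure 114 mm over their backs; the gripper's body (76 mm by 85 mm) begins 54 mm behind the grasp point. The pads swing forward as they close: fully open they stand 13 mm farther back than shut.
Start: joints at [-66.349, 12.198, -1.971, 75.831, 0, 90], TCP at [0.201, -0.458, 0.231] pointing down, gripper open.
Joint ranges: [-170.91, 170.91], [-42.67, 98.43], [-65.05, 77.54], [-120.47, 116.71], [-90, 82.35], [-180, 180]. Speed limits (degrees/s): [108.29, 108.29, 136.94, 147.25, 180, 180].

### API

Orientations are given as a 3x3 rotation matrix whose columns are the frame's x, y, z axes.
In Python, from workcell import bot gives the robot as it stands. The module is installed in compiled form; this text tells all that it offers.
- The arm moves only by the shell command python3 -m inch 'ROWS' [FORCE]. ROWS is a JSON object of lists of equal length, an entry for each row: "offset": the shift along the tool's x, y, z in units of 0.05 m (1.0 is 0.05 m), a list of three; "turn": the turn, a rotation vector about the tool's x, y, z in units of 0.1 rad (1.0 is 0.1 rad), a list of three; "hand": the opening, from -1 (shut) to 1 (fully open). A call has exactly 8 rows; each row shifts and turns the commanded pose from where the row before left it, along the tool's axes as they then stand; what a row does not reach is not made up. A row lasts 1/10 s, in which the tool goes at most 50 mm and 8.59 degrees, less where a joint would pass 70% of its speed; a pose out of reach is approached as far as the arm can. A call with a number of a shift or a turn outside -1 to 1 is refused whole. A call with a gripper value outside its range is refused whole. The fingers move at their own pace and stop on an object; FORCE is the grip in N (left out, the last holds). Time passes only in rows, so rows that do not move let the fingers close, or fill a call up. It gives the time, the measured TCP pose, the force, the opening and the grip force at its end, in the units of the state.
- bot.get_state(): the state, without advancing time (a new reading comes with each control period).
- bot.get_image(name): name is "scene" or "side" or "wrist"; returns (picture, depth): 400x640x3 uint8, red, green, blue; 400x640 float32, m along the optical axis (not along the pixel's ray), 0 where there is no reading.
- bot.camera_model(name): a dict with "fx", "fy", "cx", "cy" (pixels), "rvec" (rotation vector, rad) and "tvec" (3), from world to camera coordinates, as OpenCV has them; the wrist camera has in their place "T_tool_cam" (4x4, takes a point from camera to tool coordinates, whose origin is the TCP and whose axes are the flange's). Camera axes: x right, y down, z forward; pixel columns grow to the right and rows downward; lengths in m; the calibration is good to about 2 mm. A picture is of the moment at which its call begins: read the wrist's pose just before it. camera_model takes no time and is no camera call.
- bot.hand_in(): hands the job in; it is judged then, once.
The state is a dict: "t": time; "q": joint angles; "dq": joint speeds; "effort": joint torques, N m; "ee_pos": TCP position; "ee_rot": TCP orientation; "wrist_force": force on the tool from outside, world axes, zero at the start; "ft_torque": the same for the moment, N m; "width": finger opening in m; "finger_force": force on a finger pad.
Only numpy, scipy, OpenCV 4.12 (cv2) and the standard library are available. Lean on these libraries where they do the work, as an engineer would, in place of code of your own. Each camera call takes 0.05 s, during which the arm holds its last target. There are 200 camera calls.

### The job

Set all the brass candle cups, mouth down, on crosses of the sliding carrier, one to a cross; then, from the smallest cup to the largest, let go of each cup, bring its centre mark exactly under the fixed punch by sliding the carrier, and press the punch's knob down firmly onto the cup for a moment. Then nest the cups centrally over one another on the cork mat, still mouth down, smallest innermost and each larger one over it, and leave the empty carrier drawn right out to its front stop. A cup that gets knocked off its cross must be put back before it is punched; leave the tape, jar and candlestick where they are.

Things in the scene. Friction and masses are not known exactly. Their poses are not given: they have to be found in the camera images.
- cup_1: brass candle cup, 38 mm outer diameter at its open mouth, 34 mm at its closed end, 34 mm tall, 2.5 mm walls, 5 mm thick closed end, standing mouth down. Origin: centre of the mouth (its underside); z points up out of the closed end. The four cups differ only in diameter; one that is None from the start is not there
- cup_1_top (a point): the small dark centre mark on the closed end (upper side) of cup_1, 34 mm above its origin
- cup_2: brass candle cup, 48 mm outer diameter at its open mouth, 44 mm at its closed end, 34 mm tall, 2.5 mm walls, 5 mm thick closed end, standing mouth down. Origin: centre of the mouth (its underside); z points up out of the closed end. The four cups differ only in diameter; one that is None from the start is not there
- cup_2_top (a point): the small dark centre mark on the closed end (upper side) of cup_2, 34 mm above its origin
- cup_3: brass candle cup, 58 mm outer diameter at its open mouth, 54 mm at its closed end, 34 mm tall, 2.5 mm walls, 5 mm thick closed end, standing mouth down. Origin: centre of the mouth (its underside); z points up out of the closed end. The four cups differ only in diameter; one that is None from the start is not there
- cup_3_top (a point): the small dark centre mark on the closed end (upper side) of cup_3, 34 mm above its origin
- cup_4: brass candle cup, 68 mm outer diameter at its open mouth, 64 mm at its closed end, 34 mm tall, 2.5 mm walls, 5 mm thick closed end, standing mouth down. Origin: centre of the mouth (its underside); z points up out of the closed end. The four cups differ only in diameter; one that is None from the start is not there
- cup_4_top (a point): the small dark centre mark on the closed end (upper side) of cup_4, 34 mm above its origin
- seat_1 (a point): middle of one of three crosses engraved in the top of the carrier plate (a 170 x 270 mm aluminium plate, its top 45 mm above the desk, with a rim 5 mm thick and 10 mm high all round); z up, x and y along the slides. The three lie in a triangle 83 mm apart or more; any cup may stand on any cross
- seat_2 (a point): middle of one of three crosses engraved in the top of the carrier plate (a 170 x 270 mm aluminium plate, its top 45 mm above the desk, with a rim 5 mm thick and 10 mm high all round); z up, x and y along the slides. The three lie in a triangle 83 mm apart or more; any cup may stand on any cross
- seat_3 (a point): middle of one of three crosses engraved in the top of the carrier plate (a 170 x 270 mm aluminium plate, its top 45 mm above the desk, with a rim 5 mm thick and 10 mm high all round); z up, x and y along the slides. The three lie in a triangle 83 mm apart or more; any cup may stand on any cross
- slide_knob (a point): point to grip on the carrier's black knob, an upright round post 18 mm thick on a tab at the carrier's front edge; the post runs from 30 mm below this point to 15 mm above it
- saddle (a joint): how far the carrier is slid away from the robot along the stand's x axis: 0 (drawn right out to the front stop) to 0.165 m; friction about 2 N holds it
- carrier (a joint): how far the carrier is slid along the stand's y axis: -0.075 to 0.075 m, plus is to the robot's left; friction about 2 N holds it
- stand: the fixed punch stand. Origin: on the desk, under the middle of the slides; x and y are the directions of the two slides. A 32 mm thick column stands at x = +217 mm and carries a 24 mm wide arm, 130 to 154 mm above the desk, to the punch guide at x = +65 mm, y = 0 (28 mm thick, 124 to 160 mm above the desk)
- punch: the spring-loaded centre punch in the fixed arm; it moves straight down only, 16 mm at most. Origin: its point, 87 mm above the desk at rest, 8 mm over the top of a cup that stands on the carrier; the spring takes about 3 N by then and lifts it again
- punch_top (a point): middle of the top of the punch's round black press knob (34 mm across), 106 mm above the point, 193 mm above the desk at rest
- mat: round cork mat, 130 mm across, 4 mm thick, fixed on the desk. Origin: middle of its underside
- tape: bystander: roll of paper tape, 72 mm across, 22 mm high; origin under its middle
- jar: bystander: small lidded jar, 52 mm across, 70 mm high; origin under its middle
- candlestick: bystander: brass candlestick with a candle, foot 84 mm across, 180 mm high; origin under its middle
Mind the look-alikes: they are no part of the job. What is shaped like the cup_2 but green or purple is not meant.

How it is judged (in metres and radians):
On the way, in this order (a step that is already met when the one before it is completed fails the run):
1. all the cups that are there stand mouth down on crosses of the carrier, let go (height (world z) of cup_1 between 0.041 and 0.049 m and angle between each of cup_1, cup_2, cup_3, cup_4's own z axis and vertical below 0.1 rad and (horizontal distance between cup_1 and seat_1 below 0.012 m or horizontal distance between cup_1 and seat_2 below 0.012 m or horizontal distance between cup_1 and seat_3 below 0.012 m) and height (world z) of cup_2 between 0.041 and 0.049 m and (horizontal distance between cup_2 and seat_1 below 0.012 m or horizontal distance between cup_2 and seat_2 below 0.012 m or horizontal distance between cup_2 and seat_3 below 0.012 m) and height (world z) of cup_3 between 0.041 and 0.049 m and (horizontal distance between cup_3 and seat_1 below 0.012 m or horizontal distance between cup_3 and seat_2 below 0.012 m or horizontal distance between cup_3 and seat_3 below 0.012 m) and height (world z) of cup_4 between 0.041 and 0.049 m and (horizontal distance between cup_4 and seat_1 below 0.012 m or horizontal distance between cup_4 and seat_2 below 0.012 m or horizontal distance between cup_4 and seat_3 below 0.012 m) and contact force between the fingers and cup_1 below 0.3 N and contact force between the fingers and cup_2 below 0.3 N and contact force between the fingers and cup_3 below 0.3 N and contact force between the fingers and cup_4 below 0.3 N), for 0.2 s.
2. the punch is pressed onto the centre mark of the 38 mm cup (within 4 mm, over 2 N) while it stands free on its cross (within 12 mm) (horizontal distance between punch and cup_1_top below 0.004 m and contact force between punch and cup_1 above 2 N and height (world z) of cup_1 between 0.041 and 0.049 m and angle between cup_1's own z axis and vertical below 0.1 rad and (horizontal distance between cup_1 and seat_1 below 0.012 m or horizontal distance between cup_1 and seat_2 below 0.012 m or horizontal distance between cup_1 and seat_3 below 0.012 m) and contact force between the fingers and cup_1 below 0.3 N), for 0.15 s.
3. the punch is pressed onto the centre mark of the 48 mm cup (within 4 mm, over 2 N) while it stands free on its cross (within 12 mm) (horizontal distance between punch and cup_2_top below 0.004 m and contact force between punch and cup_2 above 2 N and height (world z) of cup_2 between 0.041 and 0.049 m and angle between cup_2's own z axis and vertical below 0.1 rad and (horizontal distance between cup_2 and seat_1 below 0.012 m or horizontal distance between cup_2 and seat_2 below 0.012 m or horizontal distance between cup_2 and seat_3 below 0.012 m) and contact force between the fingers and cup_2 below 0.3 N), for 0.15 s.
4. the punch is pressed onto the centre mark of the 58 mm cup (within 4 mm, over 2 N) while it stands free on its cross (within 12 mm) (horizontal distance between punch and cup_3_top below 0.004 m and contact force between punch and cup_3 above 2 N and height (world z) of cup_3 between 0.041 and 0.049 m and angle between cup_3's own z axis and vertical below 0.1 rad and (horizontal distance between cup_3 and seat_1 below 0.012 m or horizontal distance between cup_3 and seat_2 below 0.012 m or horizontal distance between cup_3 and seat_3 below 0.012 m) and contact force between the fingers and cup_3 below 0.3 N), for 0.15 s.
5. the punch is pressed onto the centre mark of the 68 mm cup (within 4 mm, over 2 N) while it stands free on its cross (within 12 mm) (horizontal distance between punch and cup_4_top below 0.004 m and contact force between punch and cup_4 above 2 N and height (world z) of cup_4 between 0.041 and 0.049 m and angle between cup_4's own z axis and vertical below 0.1 rad and (horizontal distance between cup_4 and seat_1 below 0.012 m or horizontal distance between cup_4 and seat_2 below 0.012 m or horizontal distance between cup_4 and seat_3 below 0.012 m) and contact force between the fingers and cup_4 below 0.3 N), for 0.15 s.
At the end, for the whole second after the job is handed in: Every cup that is there is on the cork mat (centre within 50 mm of the mat's), upright mouth down and at rest, each larger cup over the smaller ones: 3 to 13 mm higher and within 8 mm of concentric; the carrier is within 12 mm of its front stop (horizontal distance between each of cup_1, cup_2, cup_3, cup_4 and mat below 0.05 m and height (world z) of each of cup_1, cup_2, cup_3, cup_4 below 0.018 m and angle between each of cup_1, cup_2, cup_3, cup_4's own z axis and vertical below 0.1 rad and linear speed of each of cup_1, cup_2, cup_3, cup_4 below 0.02 m/s and horizontal distance between cup_1 and cup_2 below 0.008 m and z of cup_2 in the frame of cup_1 between 0.003 and 0.013 m and horizontal distance between each of cup_1, cup_2 and cup_3 below 0.008 m and z of cup_3 in the frame of cup_1 between 0.003 and 0.013 m and horizontal distance between each of cup_1, cup_2, cup_3 and cup_4 below 0.008 m and z of cup_4 in the frame of cup_1 between 0.003 and 0.013 m and z of cup_3 in the frame of cup_2 between 0.003 and 0.013 m and z of cup_4 in the frame of cup_2 between 0.003 and 0.013 m and z of cup_4 in the frame of cup_3 between 0.003 and 0.013 m and value of joint saddle below 0.012 m); the robot touches nothing.
It fails at once if the roll of tape is moved by more than 25 mm (distance of tape from where it was at the start of the episode above 0.025 m).
It fails at once if the jar is moved by more than 25 mm (distance of jar from where it was at the start of the episode above 0.025 m).
It fails at once if the candlestick is moved by more than 25 mm (distance of candlestick from where it was at the start of the episode above 0.025 m).
Of cup_1, cup_2, cup_3, cup_4 only 2 to 3 are there at a start; the rules pass over those that are not, and their reading is None.
At some moment in a run one of cup_1, cup_2, cup_3, cup_4 may be knocked a few centimetres aside while the robot is not near it.
It also fails if it takes over 210 s, if anything falls off the work surface, if the arm or the gripper's body presses on something with over 40 N, if the wrist force passes 120 N, or if a joint passes its speed limit or range.

## Working session

There is one attempt and no reset: what is moved stays moved. The work goes in short steps, Python scripts to look and compute and a shell command to move; the robot and the scene stay as the last step left them, time stands still between calls to the robot, and variables do not carry over. Pictures are saved under pics/ and viewed, at most 16 in all, crops included, and the job is handed in when it is done.

```bash
mkdir -p pics; cat > h.py <<'E'
import numpy as np, cv2
from workcell import bot
def cam(n):
    m=bot.camera_model(n); K=np.array([[m['fx'],0,m['cx']],[0,m['fy'],m['cy']],[0,0,1]])
    if 'rvec' in m:
        R=cv2.Rodrigues(np.array(m['rvec'],float))[0]; t=np.array(m['tvec'],float).ravel()
        return K,R.T,-R.T@t
    s=bot.get_state(); T=np.array(m['T_tool_cam']); Rt=np.array(s['ee_rot']); 
    return K,Rt@T[:3,:3],Rt@T[:3,3]+np.array(s['ee_pos'])
def ray(n,u,v,z,c=None):
    K,R,o=c or cam(n); d=R@np.linalg.solve(K,[u,v,1]); return o+d*(z-o[2])/d[2]
def cloud(n,D,c):
    K,R,o=c; v,u=np.mgrid[:400,:640]; p=np.stack([(u-K[0,2])/K[0,0]*D,(v-K[1,2])/K[1,1]*D,D],-1); return p@R.T+o
def proj(c,p):
    K,R,o=c; q=K@(R.T@(np.array(p)-o)); return q[:2]/q[2]
def snap(n,f):
    c=cam(n); I,D=bot.get_image(n); cv2.imwrite(f'pics/{f}.png',I[...,::-1]); np.savez(f'pics/{f}.npz',I=I,D=D,K=c[0],R=c[1],o=c[2]); return I,D,c
def load(f):
    z=np.load(f'pics/{f}.npz'); return z['I'],z['D'],(z['K'],z['R'],z['o'])
E
python3 - <<'E'
from h import *
for n in ['scene','side','wrist']: snap(n,n+'0'); 
s=bot.get_state(); print(s['t'],s['ee_pos'],np.round(s['ee_rot'],3),s['width'],s['wrist_force'])
print(bot.camera_model('wrist'))
for n in['scene','side']: print(cam(n))
E
```

```text
0.15 [ 0.20047115 -0.4577552   0.23092942] [[ 0.916  0.401 -0.   ]
 [ 0.401 -0.916  0.001]
 [ 0.    -0.001 -1.   ]] 0.08525279500838223 [0.07978081 0.02822461 0.00836222]
{'fx': 356.4259865410766, 'fy': 356.4259865410766, 'cx': 322.20820150156436, 'cy': 198.15854677157526, 'T_tool_cam': array([[-8.27760435e-05, -9.51586644e-01, -3.07380632e-01,
         7.97000276e-02],
       [ 9.99999555e-01,  2.10075130e-04, -9.19643807e-04,
         4.48030939e-05],
       [ 9.39693790e-04, -3.07380571e-01,  9.51586203e-01,
        -1.42865889e-01],
       [ 0.00000000e+00,  0.00000000e+00,  0.00000000e+00,
         1.00000000e+00]])}
(array([[494.82720091,   0.        , 311.42290385],
       [  0.        , 494.82720091, 201.11821671],
       [  0.        ,   0.        ,   1.        ]]), array([[ 0.51073078,  0.68159644, -0.52400416],
       [ 0.8596136 , -0.39436403,  0.32487148],
       [ 0.01478285, -0.61636296, -0.78732342]]), array([ 1.27011749, -0.51409269,  1.18827868]))
(array([[374.62094971,   0.        , 314.09223495],
       [  0.        , 374.62094971, 202.17060198],
       [  0.        ,   0.        ,   1.        ]]), array([[ 0.96138739, -0.14445691,  0.23423599],
       [-0.27519497, -0.5002425 ,  0.82099036],
       [-0.00142293, -0.85375034, -0.52068065]]), array([ 0.38649576, -0.77161089,  0.59063402]))
```

View pics/scene0.png

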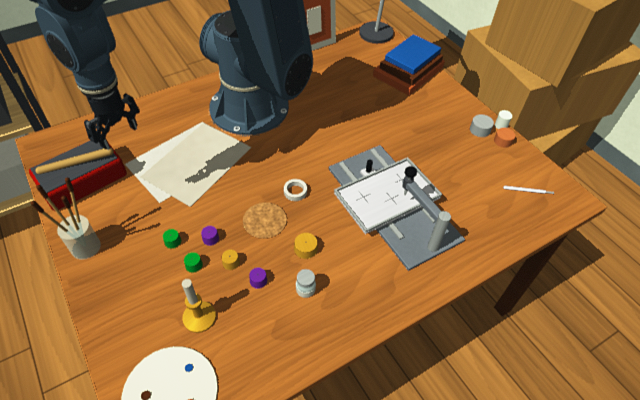

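View pics/side0.png

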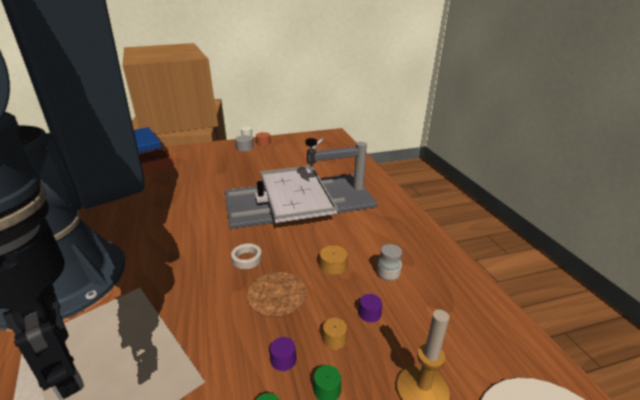

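```bash
python3 - <<'E'
from h import *
I,D,c=load('scene0'); P=cloud('scene',D,c)
cv2.imwrite('pics/crop1.png',cv2.resize(I[140:340,150:470],None,fx=2.5,fy=2.5,interpolation=cv2.INTER_CUBIC)[...,::-1])
hsv=cv2.cvtColor(I,cv2.COLOR_RGB2HSV)
# brass tops by height
m=(D>0)&(abs(P[...,2]-.034)<.005)&(hsv[...,1]>120)
n,l,st,ce=cv2.connectedComponentsWithStats(m.astype(np.uint8))
for i in range(1,n):
    if st[i,4]>60:
        q=P[l==i]; (xy,r)=cv2.minEnclosingCircle(q[:,:2].astype(np.float32)); print(ce[i].round(),st[i,4],np.round(xy,4),round(2*r,4),q[:,2].mean().round(4),hsv[l==i].mean(0).round())
for nm,u,v in [('mat',265,220),('tape',296,189),('jar',306,283),('candle',199,315),('mark230',230,258),('mark306',306,243),('knob',369,167),('punchknob',410,172)]:
    print(nm,P[v,u].round(4))
E
```

```text
[507.  27.] 76 [0.1202 1.1312] 0.1457 0.0346 [ 18. 166. 153.]
[548.  51.] 138 [0.31   1.1662] 0.2228 0.0342 [ 18. 165. 147.]
[405.  76.] 294 [0.1238 0.6178] 0.2776 0.034 [  9. 192.  87.]
[505. 134.] 184 [0.5812 0.6668] 0.0676 0.0344 [ 12. 183. 212.]
[ 99. 182.] 142 [ 0.1131 -0.5543] 0.166 0.0337 [  9. 228.  64.]
[209. 232.] 159 [ 0.4523 -0.344 ] 0.0488 0.0335 [140. 182. 158.]
[170. 236.] 161 [ 0.4077 -0.4399] 0.0472 0.0334 [ 67. 238. 152.]
[305. 243.] 347 [ 0.6183 -0.1262] 0.0696 0.0335 [ 21. 204. 218.]
[229. 257.] 177 [ 0.5547 -0.3266] 0.0478 0.0335 [ 21. 204. 211.]
[192. 259.] 182 [ 0.5101 -0.4226] 0.0482 0.0333 [ 67. 239. 155.]
[257. 275.] 183 [ 0.6419 -0.2889] 0.0463 0.0331 [139. 184. 158.]
mat [ 0.4724 -0.1792  0.0014]
tape [ 0.4111 -0.0391 -0.0043]
jar [ 0.7463 -0.1997  0.0704]
candle [ 0.6722 -0.4661  0.0342]
mark230 [ 0.5585 -0.3286  0.0322]
mark306 [ 0.62   -0.1255  0.0316]
knob [0.5009 0.1657 0.0709]
punchknob [0.6552 0.1765 0.1934]
```

View pics/crop1.png

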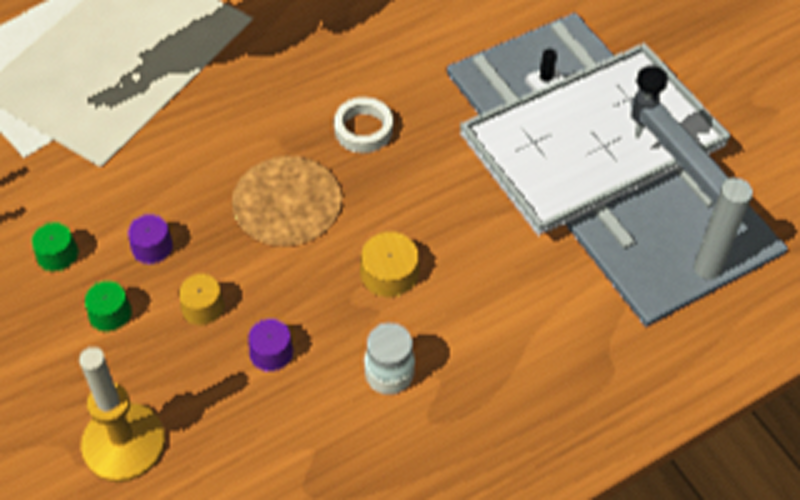

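```bash
python3 - <<'E'
from h import *
I,D,c=load('scene0'); P=cloud('scene',D,c)
box=np.zeros((400,640),bool); box[140:270,320:475]=1
z=P[...,2]
def rect(m,nm):
    q=P[m&box&(D>0)]; 
    (a,wh,ang)=cv2.minAreaRect(q[:,:2].astype(np.float32)); print(nm,len(q),np.round(a,4),np.round(wh,4),round(ang,2),q[:,2].mean().round(4))
rect((z>.052)&(z<.058),'rim')
rect((z>.04)&(z<.048),'plate')
rect((z>.188)&(z<.198),'punch knob')
m=(z>.062)&(z<.08)&(P[...,0]<.53); rect(m,'slideknob')
for u,v in [(362.8,196.8),(391.2,198.4),(400,178)]: print('seat',ray('',u,v,.045,c).round(4))
for u,v in [(306.5,243),(229.8,257)]: print('cup',ray('',u,v,.034,c).round(4))
hsv=cv2.cvtColor(I,cv2.COLOR_RGB2HSV)
b=np.zeros_like(box); b[195:245,235:295]=1; mm=b&(hsv[...,0]>8)&(abs(z)<.02)&(z>.0015)
q=P[mm]; print('mat',q[:,:2].min(0),q[:,:2].max(0))
cv2.imwrite('pics/crop2.png',cv2.resize(I[140:270,320:475],None,fx=4.5,fy=4.5,interpolation=cv2.INTER_CUBIC)[...,::-1])
E
```

```text
rim 407 [0.6554 0.1654] [0.2739 0.3265] 88.77 0.0546
plate 2935 [0.6501 0.1658] [0.2725 0.3373] 89.88 0.0442
punch knob 94 [0.6521 0.1814] [0.03   0.0346] 52.72 0.1919
slideknob 20 [0.5016 0.1643] [0.0158 0.0114] 60.01 0.0705
seat [0.5714 0.0976 0.045 ]
seat [0.6186 0.167  0.045 ]
seat [0.5677 0.2379 0.045 ]
cup [ 0.6221 -0.1251  0.034 ]
cup [ 0.5565 -0.328   0.034 ]
mat [ 0.35054264 -0.29065994] [ 0.58472823 -0.06628375]
```

View pics/crop2.png

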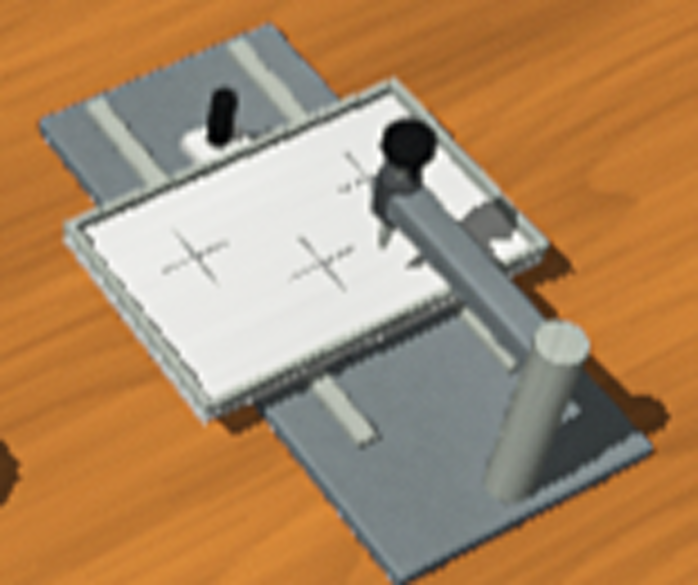

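```bash
cat >> h.py <<'E'
def to(x,y,z,head=None,n=8):
    s=bot.get_state(); R=np.array(s['ee_rot']); d=np.array([x,y,z])-s['ee_pos']
    h=np.degrees(np.arctan2(R[1,0],R[0,0])); print('t',round(s['t'],2),'pos',np.round(s['ee_pos'],4),'head',h.round(2),'tilt',np.round(R[2,:2],4),'w',round(s['width'],4),'F',np.round(s['wrist_force'],1))
    print('units',np.round(R.T@d/.05,2),'per row/%d'%n,np.round(R.T@d/.05/n,3), '' if head is None else 'turn z %.2f'%(np.radians(h-head)*10))
E
python3 -m inch '{"offset":[[0,0,0],[0,0,0],[0,0,0],[0,0,0],[0,0,0],[0,0,0],[0,0,0],[0,0,0]],"turn":[[0,0,0.5],[0,0,0.5],[0,0,0.5],[0,0,0.5],[0,0,0.5],[0,0,0.5],[0,0,0.5],[0,0,0.37]],"hand":[1,1,1,1,1,1,1,1]}' 40
python3 -m inch '{"offset":[[0.88,-0.3,0.2],[0.88,-0.3,0.2],[0.88,-0.3,0.2],[0.88,-0.3,0.2],[0.88,-0.3,0.2],[0.88,-0.3,0.2],[0.88,-0.3,0.2],[0.3,-0.1,0.1]],"turn":[[0,0,0],[0,0,0],[0,0,0],[0,0,0],[0,0,0],[0,0,0],[0,0,0],[0,0,0]],"hand":[1,1,1,1,1,1,1,1]}'
python3 - <<'E'
from h import *
I,D,c=snap('wrist','w1'); to(.5555,-.327,.13,1.5)
P=cloud('wrist',D,c); m=(D>0)&(abs(P[...,2]-.034)<.004)&(I[...,0]>120)&(I[...,2]<110)
n,l,st,ce=cv2.connectedComponentsWithStats(m.astype(np.uint8))
for i in range(1,n):
    if st[i,4]>300:
        q=P[l==i]; xy,r=cv2.minEnclosingCircle(q[:,:2].astype(np.float32)); print(ce[i].round(),st[i,4],np.round(xy,4),round(2*r,4),np.median(q[:,2]))
E
```

```text
t: 0.95
ee_pos: [0.2005, -0.4578, 0.231]
ee_rot: [[1.0, 0.024, -0.0], [0.024, -1.0, 0.001], [-0.0, -0.001, -1.0]]
wrist_force: [-0.4, 0.1, -0.3]
width: 0.0852
finger_force: 0.0
t: 1.75
ee_pos: [0.5236, -0.3373, 0.1546]
ee_rot: [[1.0, 0.029, -0.001], [0.029, -1.0, 0.001], [-0.001, -0.001, -1.0]]
wrist_force: [-0.8, 0.1, 0.0]
width: 0.0854
finger_force: 0.0
t 1.8 pos [ 0.5237 -0.3372  0.154 ] head 1.67 tilt [-0.0013 -0.0017] w 0.0853 F [-1.2  2.7 -1.1]
units [ 0.64 -0.18  0.48] per row/8 [ 0.08  -0.023  0.06 ] turn z 0.03
[31. 53.] 5796 [ 0.6166 -0.1268] 0.0646 0.03477605086201513
[312. 153.] 2671 [ 0.5521 -0.3281] 0.0448 0.034377068248118425
```

View pics/w1.png

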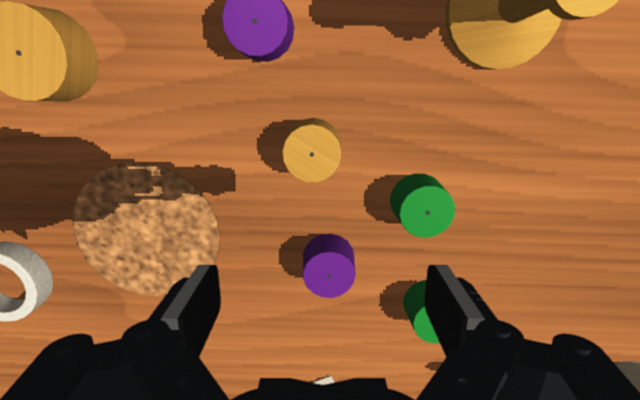

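```bash
python3 - <<'E'
from h import *
to(.5525,-.328,.06)
I,D,c=load('w1')
pts=[(75,222),(219,240),(140,295),(100,275),(205,190),(195,280)]
q=np.array([ray('',u,v,.004,c)[:2] for u,v in pts]); print(q)
A=np.c_[2*q,np.ones(len(q))]; s=np.linalg.lstsq(A,(q**2).sum(1),rcond=None)[0]; print('mat',s[:2],np.sqrt(s[2]+s[:2]@s[:2]))
E
python3 -m inch '{"offset":[[0.2,-0.06,0.4],[0.2,-0.06,0.4],[0.1,-0.05,0.4],[0.05,0,0.4],[0,0,0.28],[0,0,0],[0,0,0],[0,0,0]],"turn":[[0,0,0],[0,0,0],[0,0,0],[0,0,0],[0,0,0],[0,0,0],[0,0,0],[0,0,0]],"hand":[1,1,1,1,1,1,1,1]}'
python3 -c "
from h import *
to(.5525,-.328,.004,1.5,4)"
```

```text
t 1.8 pos [ 0.5237 -0.3372  0.154 ] head 1.67 tilt [-0.0013 -0.0017] w 0.0853 F [-1.2  2.7 -1.1]
units [ 0.58 -0.16  1.88] per row/8 [ 0.073 -0.02   0.235] 
[[ 0.47946611 -0.11856779]
 [ 0.46581391 -0.2452301 ]
 [ 0.40628449 -0.16661603]
 [ 0.42673904 -0.13205328]
 [ 0.51255006 -0.23604126]
 [ 0.42412032 -0.22026405]]
mat [ 0.47261306 -0.18106481] 0.06549371307702398
t: 2.6
ee_pos: [0.5481, -0.331, 0.0635]
ee_rot: [[1.0, 0.025, 0.001], [0.025, -1.0, -0.001], [0.001, 0.001, -1.0]]
wrist_force: [0.8, 0.4, 0.5]
width: 0.0856
finger_force: 0.0
t 2.6 pos [ 0.5481 -0.331   0.0635] head 1.46 tilt [0.0012 0.0008] w 0.0856 F [0.8 0.4 0.5]
units [ 0.09 -0.06  1.19] per row/4 [ 0.022 -0.015  0.297] turn z -0.01
```

```bash
python3 -m inch '{"offset":[[0.05,-0.03,0.35],[0.04,-0.03,0.35],[0,0,0.35],[0,0,0.12],[0,0,0],[0,0,0],[0,0,0],[0,0,0]],"turn":[[0,0,0],[0,0,0],[0,0,0],[0,0,0],[0,0,0],[0,0,0],[0,0,0],[0,0,0]],"hand":[1,1,1,1,1,-1,-1,-1]}' 30
python3 -m inch '{"offset":[[0,0,0],[0,0,0],[0,0,0],[0,0,0],[0,0,-0.3],[0,0,-0.7],[0,0,-0.7],[0,0,0]],"turn":[[0,0,0],[0,0,0],[0,0,0],[0,0,0],[0,0,0],[0,0,0],[0,0,0],[0,0,0]],"hand":[-1,-1,-1,-1,-1,-1,-1,-1]}'
python3 -c "
from h import *
to(.5714,.0976,.14,1.5,8)"
```

```text
t: 3.4
ee_pos: [0.5528, -0.3278, 0.0048]
ee_rot: [[1.0, 0.026, 0.001], [0.026, -1.0, -0.001], [0.001, 0.001, -1.0]]
wrist_force: [-4.4, 2.7, 18.6]
width: 0.0459
finger_force: 28.4
t: 4.2
ee_pos: [0.5547, -0.3288, 0.0942]
ee_rot: [[1.0, 0.026, 0.007], [0.026, -1.0, -0.004], [0.006, 0.004, -1.0]]
wrist_force: [0.6, 0.0, -1.0]
width: 0.0456
finger_force: 31.2
t 4.2 pos [ 0.5547 -0.3288  0.0942] head 1.48 tilt [0.0064 0.0041] w 0.0456 F [ 0.6  0.  -1. ]
units [ 0.56 -8.51 -0.95] per row/8 [ 0.07  -1.064 -0.118] turn z -0.00
```

```bash
python3 -m inch '{"offset":[[0,-0.3,-0.3],[0,-0.6,-0.3],[0,-0.8,-0.3],[0.05,-0.8,0],[0.05,-0.8,0],[0.05,-0.8,0],[0.05,-0.8,0],[0.05,-0.8,0]],"turn":[[0,0,0],[0,0,0],[0,0,0],[0,0,0],[0,0,0],[0,0,0],[0,0,0],[0,0,0]],"hand":[-1,-1,-1,-1,-1,-1,-1,-1]}'
python3 -m inch '{"offset":[[0.05,-0.8,0],[0.05,-0.8,0],[0.05,-0.8,0],[0.05,-0.8,0],[0.05,-0.8,0],[0.05,-0.8,0],[0.02,-0.7,0],[0,-0.13,0]],"turn":[[0,0,0],[0,0,0],[0,0,0],[0,0,0],[0,0,0],[0,0,0],[0,0,0],[0,0,0]],"hand":[-1,-1,-1,-1,-1,-1,-1,-1]}'
python3 - <<'E'
from h import *
to(.5677,.2379,.075,1.5,8); I,D,c=snap('wrist','w2')
E
```

```text
t: 5.0
ee_pos: [0.5567, -0.0399, 0.1339]
ee_rot: [[1.0, 0.026, -0.001], [0.026, -1.0, 0.0], [-0.001, -0.0, -1.0]]
wrist_force: [1.4, -0.3, -0.8]
width: 0.0457
finger_force: 31.2
t: 5.8
ee_pos: [0.5628, 0.1385, 0.1424]
ee_rot: [[0.981, 0.193, -0.018], [0.193, -0.977, 0.086], [-0.001, -0.087, -0.996]]
wrist_force: [-0.7, -0.9, -0.8]
width: 0.0456
finger_force: 31.2
t 5.8 pos [0.5628 0.1385 0.1424] head 11.15 tilt [-0.0008 -0.0874] w 0.0456 F [-0.7 -0.9 -0.8]
units [ 0.48 -1.81  1.51] per row/8 [ 0.06  -0.226  0.189] turn z 1.68
```

View pics/w2.png

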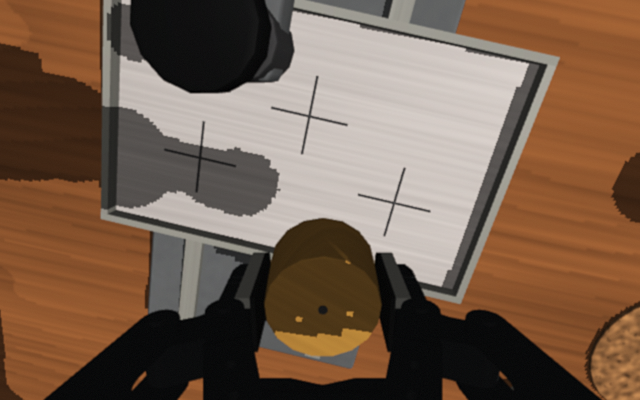

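```bash
python3 -m inch '{"offset":[[0,0,0],[0,0,0],[0,0,0],[0,0,0],[0,0,0],[0,0,0],[0,0,0],[0,0,0]],"turn":[[0,0,0],[0,0,0],[0,0,0],[0,0,0],[0,0,0],[0,0,0],[0,0,0],[0,0,0]],"hand":[-1,-1,-1,-1,-1,-1,-1,-1]}'
python3 - <<'E'
from h import *
s=bot.get_state(); print(np.round(s['q'],1),np.round(s['dq'],1),np.round(s['effort'],1))
to(.5677,.2379,.075,1.5,8)
I,D,c=load('w2')
P=cloud('',D,c)
for u,v in [(200,157),(310,116),(395,203)]: print(ray('',u,v,.045,c).round(4),P[v,u].round(4))
E
```

```text
t: 6.65
ee_pos: [0.5629, 0.1366, 0.1421]
ee_rot: [[0.982, 0.19, -0.018], [0.191, -0.978, 0.085], [-0.001, -0.086, -0.996]]
wrist_force: [-1.0, 0.6, 0.2]
width: 0.0457
finger_force: 31.2
[ 10.9  23.2   0.   66.9   5.  179.9] [ 0.1  0.   0.  -0.   0.1 -0.1] [ -0.1 -85.   47.8   0.    0.4   0. ]
t 6.65 pos [0.5629 0.1366 0.1421] head 11.01 tilt [-0.0011 -0.0863] w 0.0457 F [-1.   0.6  0.2]
units [ 0.48 -1.85  1.51] per row/8 [ 0.06  -0.231  0.188] turn z 1.66
[0.5737 0.238  0.045 ] [0.5739 0.2376 0.046 ]
[0.6172 0.1666 0.045 ] [0.6173 0.1665 0.046 ]
[0.5707 0.0971 0.045 ] [0.5714 0.0975 0.0471]
```

```bash
cat >> h.py <<'E'
def turn(h):
    from scipy.spatial.transform import Rotation as Ro
    a=np.radians(h); T=np.array([[np.cos(a),np.sin(a),0],[np.sin(a),-np.cos(a),0],[0,0,-1.]])
    R=np.array(bot.get_state()['ee_rot']); print('turn units',np.round(Ro.from_matrix(R.T@T).as_rotvec()*10,2))
E
python3 -c "
from h import *
turn(30)"
```

```text
turn units [-0.86 -0.13 -3.31]
```

```bash
python3 -m inch '{"offset":[[0,0,0],[0,0,0],[0,0,0],[0,0,0],[0,0,0],[0,0,0],[0,0,0],[0,0,0]],"turn":[[-0.17,-0.03,-0.66],[-0.17,-0.03,-0.66],[-0.17,-0.03,-0.66],[-0.17,-0.03,-0.66],[-0.17,-0.03,-0.66],[0,0,0],[0,0,0],[0,0,0]],"hand":[-1,-1,-1,-1,-1,-1,-1,-1]}'
python3 -c "
from h import *
turn(30);to(.571,.238,.10,30,6)"
```

```text
t: 7.45
ee_pos: [0.5629, 0.1366, 0.1421]
ee_rot: [[0.867, 0.497, -0.002], [0.497, -0.867, 0.0], [-0.002, -0.001, -1.0]]
wrist_force: [-0.3, -0.4, -1.1]
width: 0.0459
finger_force: 31.2
turn units [-0.01  0.02 -0.03]
t 7.45 pos [0.5629 0.1366 0.1421] head 29.83 tilt [-0.0015 -0.0014] w 0.0459 F [-0.3 -0.4 -1.1]
units [ 1.15 -1.68  0.84] per row/6 [ 0.192 -0.28   0.14 ] turn z -0.03
```

```bash
python3 -m inch '{"offset":[[0.2,-0.28,0],[0.2,-0.28,0],[0.2,-0.28,0.2],[0.2,-0.28,0.2],[0.2,-0.28,0.2],[0.18,-0.26,0.2],[0,0,0],[0,0,0]],"turn":[[0,0,0],[0,0,0],[0,0,0],[0,0,0],[0,0,0],[0,0,0],[0,0,0],[0,0,0]],"hand":[-1,-1,-1,-1,-1,-1,-1,-1]}'
python3 - <<'E'
from h import *
turn(30);to(.573,.238,.051,30,6)
I,D,c=snap('wrist','w3'); P=cloud('',D,c)
print('C px',proj(c,[.5737,.238,.045]), 'A px',proj(c,[.571,.0973,.045]))
E
```

```text
t: 8.25
ee_pos: [0.5722, 0.2384, 0.1015]
ee_rot: [[0.866, 0.5, -0.003], [0.5, -0.866, -0.0], [-0.003, -0.001, -1.0]]
wrist_force: [1.3, -0.0, -0.8]
width: 0.0456
finger_force: 31.2
turn units [-0.01  0.03 -0.01]
t 8.25 pos [0.5722 0.2384 0.1015] head 29.97 tilt [-0.0026 -0.0011] w 0.0456 F [ 1.3 -0.  -0.8]
units [0.01 0.02 1.01] per row/6 [0.002 0.003 0.168] turn z -0.01
C px [324.22133781 220.5025294 ] A px [506.03214241 322.73879441]
```

```bash
python3 -m inch '{"offset":[[0.01,0.02,0.3],[0,0,0.3],[0,0,0.3],[0,0,0.1],[0,0,0],[0,0,0],[0,0,0],[0,0,0]],"turn":[[0,0,0],[0,0,0],[0,0,0],[0,0,0],[0,0,0],[0,0,0],[0,0,0],[0,0,0]],"hand":[-1,-1,-1,-1,-1,-1,-1,-1]}'
python3 -m inch '{"offset":[[0,0,0.01],[0,0,0],[0,0,0],[0,0,0],[0,0,0],[0,0,-0.3],[0,0,-0.6],[0,0,-0.8]],"turn":[[0,0,0],[0,0,0],[0,0,0],[0,0,0],[0,0,0],[0,0,0],[0,0,0],[0,0,0]],"hand":[0.4,0.6,0.6,0.6,0.6,0.6,0.6,0.6]}'
python3 - <<'E'
from h import *
to(.618,-.1265,.13,30,8)
I,D,c=snap('scene','s2'); P=cloud('',D,c)
m=(D>0)&(P[...,2]>.028)&(P[...,2]<.085)&(I[...,0]>120)&(I[...,2]<110)&(I[...,1]>90)
n,l,st,ce=cv2.connectedComponentsWithStats(m.astype(np.uint8))
for i in range(1,n):
    q=P[l==i]
    if st[i,4]>60 and abs(q[:,1]).max()<.5: 
        zt=np.percentile(q[:,2],95); q=q[q[:,2]>zt-.006]; xy,r=cv2.minEnclosingCircle(q[:,:2].astype(np.float32)); print(ce[i].round(),st[i,4],np.round(xy,4),round(2*r,4),zt.round(4))
E
```

```text
t: 9.1
ee_pos: [0.5737, 0.2375, 0.0528]
ee_rot: [[0.867, 0.499, -0.001], [0.499, -0.867, 0.001], [-0.001, -0.001, -1.0]]
wrist_force: [0.3, -0.3, -1.2]
width: 0.0458
finger_force: 31.2
t: 9.9
ee_pos: [0.5724, 0.2369, 0.1361]
ee_rot: [[0.867, 0.499, -0.005], [0.499, -0.867, -0.001], [-0.005, -0.001, -1.0]]
wrist_force: [0.7, 0.7, 0.6]
width: 0.0682
finger_force: 0.0
t 9.9 pos [0.5724 0.2369 0.1361] head 29.93 tilt [-0.0047 -0.0015] w 0.0682 F [0.7 0.7 0.6]
units [-2.84  6.75  0.13] per row/8 [-0.354  0.844  0.016] turn z -0.01
[399. 175.] 141 [0.5735 0.2308] 0.0468 0.0826
[305. 243.] 358 [ 0.6189 -0.1253] 0.0669 0.0377
```

```bash
python3 -m inch '{"offset":[[-0.2,0.4,-0.3],[-0.45,0.78,0],[-0.45,0.78,0],[-0.45,0.78,0],[-0.45,0.78,0],[-0.28,0.8,0],[-0.28,0.8,0],[-0.15,0.8,0.1]],"turn":[[0,0,0],[0,0,0],[0,0,0],[0,0,0],[0,0,0],[0,0,0],[0,0,0],[0,0,0]],"hand":[1,1,1,1,1,1,1,1]}'
python3 -m inch '{"offset":[[-0.05,0.4,0.2],[-0.05,0.3,0.3],[0,0,0.3],[0,0,0],[0,0,0],[0,0,0],[0,0,0],[0,0,0]],"turn":[[0,0,0],[0,0,0],[0,0,0],[0,0,0],[0,0,0],[0,0,0],[0,0,0],[0,0,0]],"hand":[1,1,1,1,1,1,1,1]}'
python3 - <<'E'
from h import *
turn(30);to(.618,-.1262,.06,30,4)
I,D,c=snap('wrist','w4'); P=cloud('',D,c); m=(D>0)&(abs(P[...,2]-.034)<.004)&(I[...,0]>120)&(I[...,2]<110)&(I[...,1]>90)
n,l,st,ce=cv2.connectedComponentsWithStats(m.astype(np.uint8))
for i in range(1,n):
    if st[i,4]>500:
        q=P[l==i]; xy,r=cv2.minEnclosingCircle(q[:,:2].astype(np.float32)); print(ce[i].round(),st[i,4],np.round(xy,4),round(2*r,4),np.median(q[:,2]))
E
```

```text
t: 10.75
ee_pos: [0.6039, -0.0888, 0.1472]
ee_rot: [[0.867, 0.499, -0.001], [0.499, -0.867, -0.0], [-0.001, -0.0, -1.0]]
wrist_force: [0.7, 1.2, 0.5]
width: 0.0855
finger_force: 0.0
t: 11.55
ee_pos: [0.6171, -0.1193, 0.107]
ee_rot: [[0.866, 0.499, -0.001], [0.499, -0.866, -0.0], [-0.001, -0.001, -1.0]]
wrist_force: [0.3, -0.1, -0.6]
width: 0.0855
finger_force: 0.0
turn units [-0.01  0.01 -0.01]
t 11.55 pos [ 0.6171 -0.1193  0.107 ] head 29.96 tilt [-0.0009 -0.0005] w 0.0855 F [ 0.3 -0.1 -0.6]
units [-0.05  0.13  0.94] per row/4 [-0.013  0.032  0.235] turn z -0.01
[331. 216.] 7035 [ 0.6169 -0.126 ] 0.0645 0.03427064347586303
```

```bash
python3 -m inch '{"offset":[[-0.07,0.12,0.2],[0,0,0.4],[0,0,0.4],[0,0,0.4],[0,0,0.4],[0,0,0.24],[0,0,0],[0,0,0]],"turn":[[0,0,0],[0,0,0],[0,0,0],[0,0,0],[0,0,0],[0,0,0],[0,0,0],[0,0,0]],"hand":[1,1,1,1,1,1,1,-1]}' 30
python3 -m inch '{"offset":[[0,0,0],[0,0,0],[0,0,0],[0,0,0],[0,0,-0.3],[0,0,-0.6],[0,0,-0.6],[0,0,-0.5]],"turn":[[0,0,0],[0,0,0],[0,0,0],[0,0,0],[0,0,0],[0,0,0],[0,0,0],[0,0,0]],"hand":[-1,-1,-1,-1,-1,-1,-1,-1]}'
python3 -c "
from h import *
turn(30);to(.571,.0973,.12,30,8)"
```

```text
t: 12.4
ee_pos: [0.6167, -0.1267, 0.0048]
ee_rot: [[0.867, 0.499, -0.002], [0.499, -0.867, 0.0], [-0.002, -0.001, -1.0]]
wrist_force: [0.5, 0.2, -0.1]
width: 0.0731
finger_force: 0.0
t: 13.2
ee_pos: [0.6172, -0.1266, 0.1067]
ee_rot: [[0.867, 0.499, -0.0], [0.499, -0.867, -0.0], [-0.0, -0.0, -1.0]]
wrist_force: [-0.0, -0.1, -2.7]
width: 0.0649
finger_force: 34.5
turn units [-0.    0.   -0.01]
t 13.2 pos [ 0.6172 -0.1266  0.1067] head 29.93 tilt [-0.0003 -0.    ] w 0.0649 F [-0.  -0.1 -2.7]
units [ 1.43 -4.34 -0.27] per row/8 [ 0.179 -0.543 -0.033] turn z -0.01
```

```bash
python3 -m inch '{"offset":[[0.15,-0.4,-0.3],[0.2,-0.6,-0.1],[0.2,-0.6,0],[0.2,-0.6,0],[0.2,-0.6,0],[0.2,-0.6,0],[0.15,-0.54,0],[0.13,-0.4,0.1]],"turn":[[0,0,0],[0,0,0],[0,0,0],[0,0,0],[0,0,0],[0,0,0],[0,0,0],[0,0,0]],"hand":[-1,-1,-1,-1,-1,-1,-1,-1]}'
python3 -m inch '{"offset":[[0,0,0],[0,0,0.3],[0,0,0.3],[0,0,0.2],[0,0,0.1],[0,0,0],[0,0,0],[0,0,0]],"turn":[[0,0,0],[0,0,0],[0,0,0],[0,0,0],[0,0,0],[0,0,0],[0,0,0],[0,0,0]],"hand":[-1,-1,-1,-1,-1,-1,-1,-1]}'
python3 -c "
from h import *
turn(30);to(.571,.0973,.052,30,3)"
```

```text
t: 14.0
ee_pos: [0.5705, 0.099, 0.1207]
ee_rot: [[0.866, 0.5, -0.0], [0.5, -0.866, 0.001], [0.0, -0.001, -1.0]]
wrist_force: [1.0, -0.2, -1.7]
width: 0.0644
finger_force: 34.5
t: 14.8
ee_pos: [0.5709, 0.0972, 0.0753]
ee_rot: [[0.867, 0.499, -0.001], [0.499, -0.867, 0.0], [-0.001, -0.001, -1.0]]
wrist_force: [-0.1, 0.1, -1.7]
width: 0.0641
finger_force: 34.5
turn units [-0.01  0.01 -0.01]
t 14.8 pos [0.5709 0.0972 0.0753] head 29.93 tilt [-0.0007 -0.0007] w 0.0641 F [-0.1  0.1 -1.7]
units [0.   0.   0.47] per row/3 [0.001 0.    0.155] turn z -0.01
```

```bash
python3 -m inch '{"offset":[[0,0,0.05],[0,0,0.05],[0,0,0.05],[0,0,0.05],[0,0,0.05],[0,0,0.03],[0,0,0],[0,0,0]],"turn":[[0,0,0],[0,0,0],[0,0,0],[0,0,0],[0,0,0],[0,0,0],[0,0,0],[0,0,0]],"hand":[-1,-1,-1,-1,-1,-1,-1,-1]}' 40
python3 -m inch '{"offset":[[0,0,0.04],[0,0,0.04],[0,0,0.04],[0,0,0.04],[0,0,0],[0,0,0],[0,0,0],[0,0,0]],"turn":[[0,0,0],[0,0,0],[0,0,0],[0,0,0],[0,0,0],[0,0,0],[0,0,0],[0,0,0]],"hand":[-1,-1,-1,-1,-1,-1,-1,-1]}'
```

```text
t: 15.6
ee_pos: [0.5704, 0.0973, 0.0606]
ee_rot: [[0.867, 0.499, -0.002], [0.499, -0.867, 0.0], [-0.002, -0.001, -1.0]]
wrist_force: [-0.8, 0.9, -1.6]
width: 0.0638
finger_force: 47.1
t: 16.4
ee_pos: [0.5705, 0.0973, 0.0527]
ee_rot: [[0.867, 0.499, -0.002], [0.499, -0.867, 0.0], [-0.001, -0.001, -1.0]]
wrist_force: [0.3, -0.4, -2.7]
width: 0.0638
finger_force: 47.1
```

```bash
python3 -m inch '{"offset":[[0,0,0.02],[0,0,0.01],[0,0,0],[0,0,0],[0,0,0],[0,0,0],[0,0,0],[0,0,0]],"turn":[[0,0,0],[0,0,0],[0,0,0],[0,0,0],[0,0,0],[0,0,0],[0,0,0],[0,0,0]],"hand":[-1,-1,-1,-1,-1,1,1,1]}'
python3 -m inch '{"offset":[[0,0,0],[0,0,-0.2],[0,0,-0.4],[0,0,-0.6],[0,0,-0.6],[0,0,-0.6],[0,0,-0.5],[0,0,0]],"turn":[[0,0,0],[0,0,0],[0,0,0],[0,0,0],[0,0,0],[0,0,0],[0,0,0],[0,0,0]],"hand":[1,1,1,1,1,1,1,1]}' 
python3 - <<'E'
from h import *
turn(30);to(.50,.16,.2,30,4)
I,D,c=snap('wrist','w5'); P=cloud('',D,c); m=(D>0)&(abs(P[...,2]-.079)<.005)&(I[...,0]>100)&(I[...,2]<110)&(I[...,1]>80)
n,l,st,ce=cv2.connectedComponentsWithStats(m.astype(np.uint8))
for i in range(1,n):
    if st[i,4]>200:
        q=P[l==i]; xy,r=cv2.minEnclosingCircle(q[:,:2].astype(np.float32)); print(ce[i].round(),st[i,4],np.round(xy,4),round(2*r,4),np.median(q[:,2]))
for n_,p in [('A',[.571,.0973,.045]),('C',[.5737,.238,.045])]: print(n_,proj(c,p))
E
```

```text
t: 17.2
ee_pos: [0.5705, 0.0973, 0.0512]
ee_rot: [[0.867, 0.499, -0.002], [0.499, -0.867, 0.0], [-0.001, -0.001, -1.0]]
wrist_force: [0.5, 0.2, 0.1]
width: 0.0854
finger_force: 0.0
t: 18.0
ee_pos: [0.5722, 0.0975, 0.2003]
ee_rot: [[0.867, 0.499, 0.004], [0.499, -0.867, 0.001], [0.004, 0.001, -1.0]]
wrist_force: [-0.0, 0.7, -0.4]
width: 0.0851
finger_force: 0.0
turn units [ 0.01 -0.04 -0.01]
t 18.0 pos [0.5722 0.0975 0.2003] head 29.93 tilt [0.0038 0.0009] w 0.0851 F [-0.   0.7 -0.4]
units [-0.63 -1.8   0.  ] per row/4 [-0.157 -0.451  0.001] turn z -0.01
[157. 123.] 224 [0.5586 0.2278] 0.0233 0.07943690297319167
[321. 192.] 4950 [0.5711 0.0978] 0.0639 0.07925237461662735
A [321.71453105 181.80425001]
C [171.77472358  94.66315227]
```

View pics/w5.png

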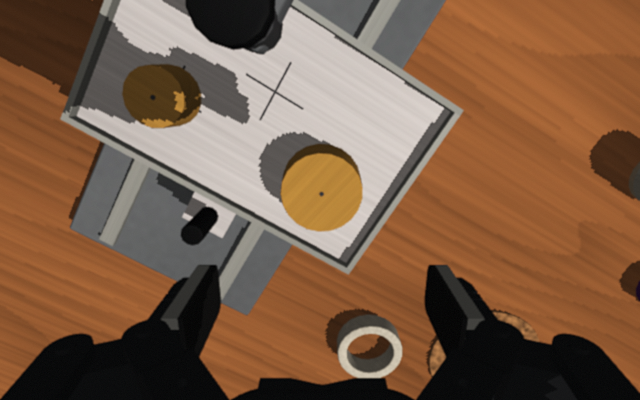

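```bash
python3 - <<'E'
from h import *
I,D,c=load('w5'); P=cloud('',D,c)
print('cup2',ray('',153,97,.079,c),'cup4',ray('',321,193.5,.079,c))
sub=P[200:245,180:222].reshape(-1,3); d=D[200:245,180:222].ravel(); q=sub[(d>0)&(sub[:,2]>.055)&(abs(sub[:,0]-.5)<.03)]
zt=np.percentile(q[:,2],90); print('post top z',zt); q=q[q[:,2]>zt-.004]; print(q[:,:2].min(0),q[:,:2].max(0),len(q))
# punch knob from scene
I,D,c=load('scene0'); P=cloud('',D,c); m=np.zeros_like(D,bool); m[160:195,395:425]=1
m&=(P[...,2]>.189)&(P[...,2]<.196)&(I.sum(-1)<120); q=P[m]; print(cv2.minEnclosingCircle(q[:,:2].astype(np.float32)),len(q),q[:,:2].mean(0))
v,u=np.nonzero(m); print(u.min(),u.max(),v.min(),v.max())
print(ray('',(u.min()+u.max())/2,(v.min()+v.max())/2,.193,c))
E
```

```text
cup2 [0.5731579  0.23749658 0.079     ] cup4 [0.5705344  0.09762491 0.079     ]
post top z 0.09052450604870524
[0.48632158 0.16037955] [0.50378452 0.17775326] 401
((0.6528987884521484, 0.18205595016479492), 0.018140966072678566) 74 [0.6525517  0.18090577]
405 416 167 176
[0.65423197 0.17909195 0.193     ]
```

```bash
python3 -m inch '{"offset":[[0,0,-0.5],[0.2,-0.1,-0.5],[0.3,-0.2,-0.5],[0.3,-0.2,-0.5],[0.2,-0.13,0],[0,0,0],[0,0,0],[0,0,0]],"turn":[[0,0,0],[0,0,0],[0,0,0],[0,0,0],[0,0,0],[0,0,0],[0,0,0],[0,0,0]],"hand":[1,1,1,1,1,1,1,1]}'
python3 - <<'E'
from h import *
to(.495,.169,.13,30,8)
I,D,c=snap('wrist','w6'); P=cloud('',D,c)
m=(P[...,2]>.189)&(P[...,2]<.198)&(I.sum(-1)<150)&(D>0)
n,l,st,ce=cv2.connectedComponentsWithStats(m.astype(np.uint8))
for i in range(1,n):
    if st[i,4]>100:
        q=P[l==i]; print(st[i],ce[i],cv2.minEnclosingCircle(q[:,:2].astype(np.float32)),np.median(q[:,2]),ray('',*(ce[i]),.193,c))
E
```

```text
t: 18.85
ee_pos: [0.5979, 0.1488, 0.2953]
ee_rot: [[0.867, 0.499, -0.003], [0.499, -0.867, -0.0], [-0.003, -0.001, -1.0]]
wrist_force: [-0.8, -0.7, -0.6]
width: 0.0851
finger_force: 0.0
t 18.85 pos [0.5979 0.1488 0.2953] head 29.9 tilt [-0.0031 -0.0013] w 0.0851 F [-0.8 -0.7 -0.6]
units [-1.57 -1.37  3.31] per row/8 [-0.197 -0.172  0.414] turn z -0.02
[ 293   84   47   51 1835] [316.15095368 108.70463215] ((0.6501386165618896, 0.1834324151277542), 0.016332663595676422) 0.19318330176756934 [0.65047471 0.18391252 0.193     ]
```

```bash
python3 -m inch '{"offset":[[-0.25,-0.2,0],[-0.25,-0.25,0.2],[-0.25,-0.25,0.4],[-0.25,-0.25,0.5],[-0.25,-0.2,0.6],[-0.2,-0.12,0.6],[-0.12,-0.1,0.5],[0,0,0.3]],"turn":[[0,0,0],[0,0,0],[0,0,0],[0,0,0],[0,0,0],[0,0,0],[0,0,0],[0,0,0]],"hand":[1,1,1,1,1,1,1,0.2]}'
python3 -m inch '{"offset":[[0,0,0],[0,0,0],[0,0,0],[0,0,0],[0,0,0],[0,0,0],[0,0,0],[0,0,0]],"turn":[[0,0,0],[0,0,0],[0,0,0],[0,0,0],[0,0,0],[0,0,0],[0,0,0],[0,0,0]],"hand":[0.2,0.2,0.2,0.2,0.2,0.2,0.2,0.2]}'
python3 - <<'E'
from h import *
turn(30);to(.495,.169,.057,30,4)
I,D,c=snap('wrist','w7'); print(proj(c,[.495,.169,.0905])); P=cloud('',D,c)
m=(P[...,2]>.085)&(P[...,2]<.094)&(I.sum(-1)<150)&(D>0)&(np.hypot(P[...,0]-.495,P[...,1]-.169)<.02)
q=P[m]; print(len(q), cv2.minEnclosingCircle(q[:,:2].astype(np.float32)))
E
```

```text
t: 19.7
ee_pos: [0.4938, 0.1689, 0.1394]
ee_rot: [[0.867, 0.499, -0.004], [0.499, -0.867, -0.001], [-0.004, -0.002, -1.0]]
wrist_force: [0.2, -0.4, -0.3]
width: 0.0731
finger_force: 0.0
t: 20.5
ee_pos: [0.496, 0.1697, 0.1412]
ee_rot: [[0.867, 0.499, -0.002], [0.499, -0.867, 0.0], [-0.002, -0.001, -1.0]]
wrist_force: [0.1, -0.2, -0.6]
width: 0.0511
finger_force: 0.0
turn units [-0.01  0.02 -0.01]
t 20.5 pos [0.496  0.1697 0.1412] head 29.93 tilt [-0.0016 -0.0011] w 0.0511 F [ 0.1 -0.2 -0.6]
units [-0.02  0.    1.69] per row/4 [-0.005  0.001  0.421] turn z -0.01
[322.59625574 227.80910131]
648 ((0.4944790005683899, 0.16982591152191162), 0.008902451023459435)
```

```bash
python3 -m inch '{"offset":[[-0.02,0,0.4],[0,0,0.5],[0,0,0.5],[0,0,0.28],[0,0,0],[0,0,0],[0,0,0],[0,0,0]],"turn":[[0,0,0],[0,0,0],[0,0,0],[0,0,0],[0,0,0],[0,0,0],[0,0,0],[0,0,0]],"hand":[0.2,0.2,0.2,0.2,0.2,-1,-1,-1]}' 60
python3 -m inch '{"offset":[[0,0,0],[0,0,0],[0.06,0.14,0],[0.13,0.28,0],[0.13,0.28,0],[0.13,0.28,0],[0.13,0.28,0],[0.07,0.14,0]],"turn":[[0,0,0],[0,0,0],[0,0,0],[0,0,0],[0,0,0],[0,0,0],[0,0,0],[0,0,0]],"hand":[-1,-1,-1,-1,-1,-1,-1,-1]}'
python3 -m inch '{"offset":[[0.1,0.22,0],[0.04,0.1,0],[0,0,0],[0,0,0],[0,0,0],[0,0,0],[0,0,0],[0,0,0]],"turn":[[0,0,0],[0,0,0],[0,0,0],[0,0,0],[0,0,0],[0,0,0],[0,0,0],[0,0,0]],"hand":[-1,-1,-1,-1,-1,-1,-1,-1]}'
python3 - <<'E'
from h import *
to(.5715,.116,.057,30,4)
I,D,c=snap('scene','s3'); snap('side','d3'); snap('wrist','w8'); print(c[0])
A=cv2.resize(I[150:225,350:450],None,fx=5,fy=5,interpolation=cv2.INTER_CUBIC); B=cv2.resize(load('d3')[0][140:215,260:360],None,fx=5,fy=5,interpolation=cv2.INTER_CUBIC)
cv2.imwrite('pics/crop3.png',np.vstack([A,B])[:600,:,::-1] if 0 else np.hstack([A[:,50:450],B[:,50:450]])[...,::-1])
E
```

```text
t: 21.35
ee_pos: [0.4957, 0.1695, 0.0584]
ee_rot: [[0.867, 0.499, -0.0], [0.499, -0.867, 0.001], [0.0, -0.001, -1.0]]
wrist_force: [-0.8, -0.0, 4.5]
width: 0.0161
finger_force: 58.3
t: 22.15
ee_pos: [0.5596, 0.1245, 0.0584]
ee_rot: [[0.867, 0.499, 0.0], [0.499, -0.867, 0.001], [0.001, -0.001, -1.0]]
wrist_force: [-1.2, 3.1, 8.9]
width: 0.0167
finger_force: 59.2
t: 22.95
ee_pos: [0.5732, 0.1144, 0.0585]
ee_rot: [[0.867, 0.499, 0.001], [0.499, -0.867, 0.0], [0.001, 0.0, -1.0]]
wrist_force: [0.7, -2.4, 6.3]
width: 0.0163
finger_force: 59.1
t 22.95 pos [0.5732 0.1144 0.0585] head 29.92 tilt [0.0008 0.0002] w 0.0163 F [ 0.7 -2.4  6.3]
units [-0.01 -0.05  0.03] per row/4 [-0.003 -0.011  0.007] turn z -0.01
[[494.82720091   0.         311.42290385]
 [  0.         494.82720091 201.11821671]
 [  0.           0.           1.        ]]
```

View pics/crop3.png

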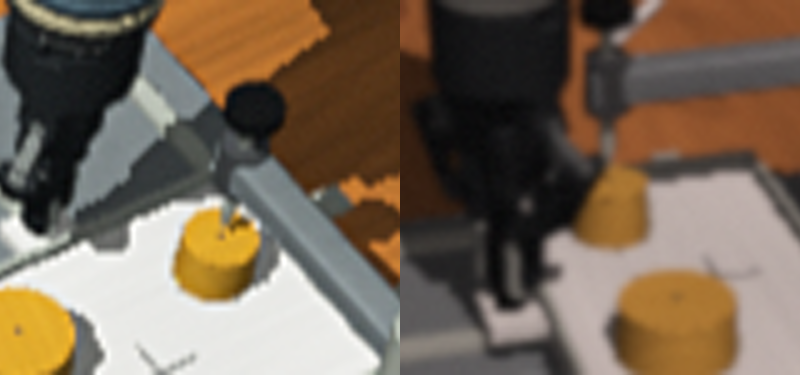

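```bash
python3 - <<'E'
from h import *
I,D,c=load('s3')
print('mark',ray('',404,197.2,.079,c),'tip',ray('',405.6,195.2,.087,c))
for p in [(.6525,.1815),(.6503,.1837)]: print(proj(c,[*p,.087]),proj(c,[*p,.079]))
Id,Dd,cd=load('d3')
print('side tip',ray('',311,173,.087,cd)); print(proj(cd,[.6515,.183,.087]),proj(cd,[.6515,.183,.079]))
A=cv2.resize(I[182:214,390:422],None,fx=18,fy=18,interpolation=cv2.INTER_CUBIC)
B=cv2.resize(Id[160:192,295:317],None,fx=10,fy=18,interpolation=cv2.INTER_CUBIC)
cv2.imwrite('pics/crop4.png',np.hstack([A,B])[...,::-1])
E
```

```text
mark [0.65286299 0.18137031 0.079     ] tip [0.65374873 0.18480811 0.087     ]
[404.41191177 195.3566346 ] [403.95918438 197.09681823]
[404.55723089 194.53850464] [404.10445449 196.28002402]
side tip [0.64990466 0.18446586 0.087     ]
[311.65262237 173.14815822] [311.66559358 175.55740008]
```

View pics/crop4.png

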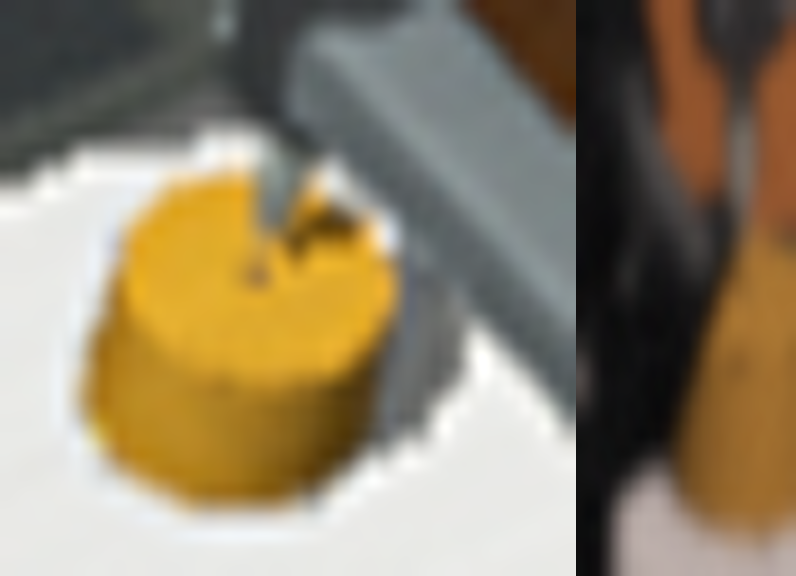

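```bash
python3 -m inch '{"offset":[[0,0,0],[0,0,0],[0,0,0],[0,0,0],[0,0,-0.4],[0,0,-0.8],[0,0,-1],[0,0,-1]],"turn":[[0,0,0],[0,0,0],[0,0,0],[0,0,0],[0,0,0],[0,0,0],[0,0,0],[0,0,0]],"hand":[-0.2,-0.2,-0.2,-0.2,-0.2,-0.2,-0.2,-0.2]}'
python3 -m inch '{"offset":[[0,0,-0.6],[0.3,-0.06,0],[0.5,-0.1,0],[0.5,-0.1,0],[0.5,-0.1,0],[0.23,-0.05,0],[0,0,0.2],[0,0,0.2]],"turn":[[0,0,0],[0,0,0],[0,0,0],[0,0,0],[0,0,0],[0,0,0],[0,0,0],[0,0,0]],"hand":[-1,-1,-1,-1,-1,-1,-1,-1]}'
python3 - <<'E'
from h import *
turn(30);to(.651,.183,.2,30,2)
I,D,c=snap('scene','s4')
cv2.imwrite('pics/crop5.png',cv2.resize(I[140:220,340:440],None,fx=6,fy=6,interpolation=cv2.INTER_CUBIC)[...,::-1])
E
```

```text
t: 23.9
ee_pos: [0.5717, 0.1142, 0.2187]
ee_rot: [[0.867, 0.499, -0.003], [0.499, -0.867, 0.0], [-0.002, -0.001, -1.0]]
wrist_force: [1.4, 1.1, 0.4]
width: 0.0341
finger_force: 0.0
t: 24.7
ee_pos: [0.6504, 0.1832, 0.2262]
ee_rot: [[0.866, 0.499, -0.002], [0.499, -0.866, 0.0], [-0.002, -0.001, -1.0]]
wrist_force: [-0.3, -0.3, -0.5]
width: -0.0002
finger_force: 0.0
turn units [-0.01  0.02 -0.01]
t 24.7 pos [0.6504 0.1832 0.2262] head 29.95 tilt [-0.0018 -0.0012] w -0.0002 F [-0.3 -0.3 -0.5]
units [0.01 0.01 0.52] per row/2 [0.004 0.005 0.262] turn z -0.01
```

View pics/crop5.png

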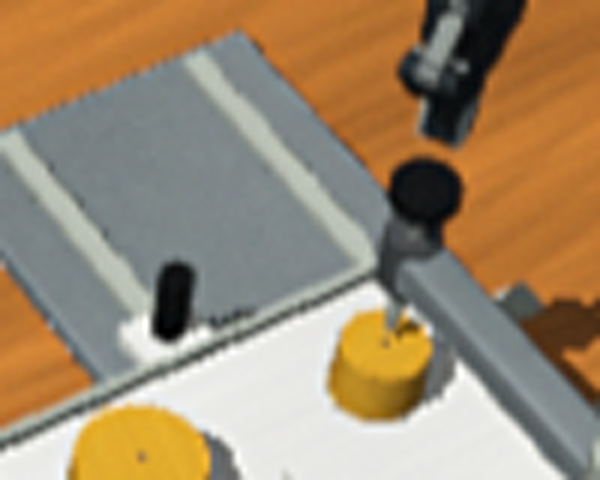

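```bash
python3 -m inch '{"offset":[[0,0,0.3],[0,0,0.3],[0,0,0.15],[0,0,0.05],[0,0,0],[0,0,0],[0,0,0],[0,0,0]],"turn":[[0,0,0],[0,0,0],[0,0,0],[0,0,0],[0,0,0],[0,0,0],[0,0,0],[0,0,0]],"hand":[-1,-1,-1,-1,-1,-1,-1,-1]}'
python3 -m inch '{"offset":[[0,0,0.02],[0,0,0.02],[0,0,0],[0,0,0],[0,0,0],[0,0,0],[0,0,0],[0,0,0]],"turn":[[0,0,0],[0,0,0],[0,0,0],[0,0,0],[0,0,0],[0,0,0],[0,0,0],[0,0,0]],"hand":[-1,-1,-1,-1,-1,-1,-1,-1]}'
```

```text
t: 25.55
ee_pos: [0.6503, 0.1828, 0.1874]
ee_rot: [[0.867, 0.499, -0.001], [0.499, -0.867, 0.0], [-0.001, -0.001, -1.0]]
wrist_force: [-0.3, -0.7, 1.0]
width: 0.0003
finger_force: 0.7
t: 26.35
ee_pos: [0.6502, 0.1828, 0.1851]
ee_rot: [[0.867, 0.499, -0.002], [0.499, -0.867, 0.0], [-0.001, -0.001, -1.0]]
wrist_force: [3.0, -0.7, 4.9]
width: -0.0001
finger_force: 2.3
```

Close to the cup; press in small steps.

```bash
python3 -m inch '{"offset":[[0,0,0.02],[0,0,0.01],[0,0,0],[0,0,0],[0,0,0],[0,0,0],[0,0,0],[0,0,0]],"turn":[[0,0,0],[0,0,0],[0,0,0],[0,0,0],[0,0,0],[0,0,0],[0,0,0],[0,0,0]],"hand":[-1,-1,-1,-1,-1,-1,-1,-1]}'
python3 -m inch '{"offset":[[0,0,0.02],[0,0,0],[0,0,0],[0,0,0],[0,0,0],[0,0,0],[0,0,0],[0,0,0]],"turn":[[0,0,0],[0,0,0],[0,0,0],[0,0,0],[0,0,0],[0,0,0],[0,0,0],[0,0,0]],"hand":[-1,-1,-1,-1,-1,-1,-1,-1]}'
```

```text
t: 27.15
ee_pos: [0.6503, 0.1828, 0.1846]
ee_rot: [[0.867, 0.499, -0.0], [0.499, -0.867, 0.001], [-0.0, -0.001, -1.0]]
wrist_force: [-0.8, -0.3, 14.9]
width: -0.0001
finger_force: 7.5
t: 27.95
ee_pos: [0.6504, 0.1828, 0.1843]
ee_rot: [[0.867, 0.499, 0.0], [0.499, -0.867, 0.001], [0.001, -0.001, -1.0]]
wrist_force: [-3.4, -0.3, 21.8]
width: 0.0005
finger_force: 10.9
```

```bash
python3 -m inch '{"offset":[[0,0,-0.3],[0,0,-0.6],[-0.3,0.06,-0.1],[-0.5,0.1,0],[-0.5,0.1,0],[-0.5,0.1,0],[-0.2,0.04,0],[0,0,0]],"turn":[[0,0,0],[0,0,0],[0,0,0],[0,0,0],[0,0,0],[0,0,0],[0,0,0],[0,0,0]],"hand":[-1,-1,-0.1,-0.1,-0.1,-0.1,-0.1,-0.1]}'
python3 -c "
from h import *
turn(30);to(.573,.1144,.0585,30,5)
snap('wrist','w9')
I,D,c=load('w9');P=cloud('',D,c);m=(P[...,2]>.085)&(P[...,2]<.094)&(I.sum(-1)<150)&(D>0)&(np.hypot(P[...,0]-.572,P[...,1]-.1145)<.02)
print(m.sum(),cv2.minEnclosingCircle(P[m][:,:2].astype(np.float32)))
I,D,c=snap('scene','s5');cv2.imwrite('pics/crop6.png',cv2.resize(I[140:240,330:450],None,fx=6,fy=6,interpolation=cv2.INTER_CUBIC)[...,::-1])"
```

```text
t: 28.75
ee_pos: [0.5727, 0.1149, 0.2328]
ee_rot: [[0.867, 0.498, -0.002], [0.498, -0.867, 0.0], [-0.002, -0.001, -1.0]]
wrist_force: [1.1, -0.1, 0.6]
width: 0.0381
finger_force: 0.0
turn units [-0.01  0.02 -0.02]
t 28.75 pos [0.5727 0.1149 0.2328] head 29.88 tilt [-0.002  -0.0012] w 0.0381 F [ 1.1 -0.1  0.6]
units [0.01 0.02 3.49] per row/5 [0.001 0.003 0.697] turn z -0.02
316 ((0.5727596879005432, 0.1140054315328598), 0.008565377444028854)
```

View pics/crop6.png

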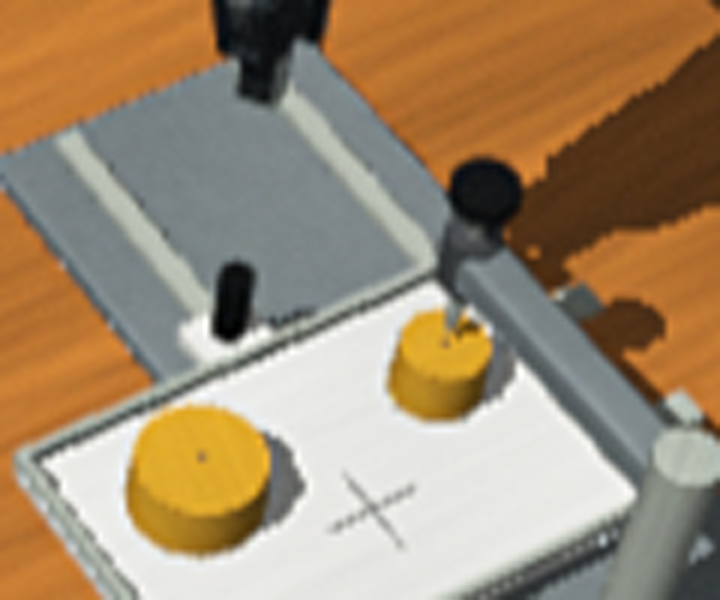

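```bash
python3 -c "
from h import *
I,D,c=load('s5'); a=ray('',363.5,216,.079,c);b=ray('',404.3,197,.079,c);print(a,b,b-a)"
python3 -m inch '{"offset":[[0,0,0.6],[0,0,0.8],[0,0,0.8],[0,0,0.7],[0,0,0.4],[0,0,0.19],[0,0,0],[0,0,0]],"turn":[[0,0,0],[0,0,0],[0,0,0],[0,0,0],[0,0,0],[0,0,0],[0,0,0],[0,0,0]],"hand":[-0.1,-0.1,-0.1,-0.1,-0.1,-0.1,-1,-1]}' 60
python3 -m inch '{"offset":[[0,0,0],[0,0,0],[0,0,0],[0,0,0],[0,0,0],[0,0,0],[0,0,0],[0,0,0]],"turn":[[0,0,0],[0,0,0],[0,0,0],[0,0,0],[0,0,0],[0,0,0],[0,0,0],[0,0,0]],"hand":[-1,-1,-1,-1,-1,-1,-1,-1]}'
```

```text
[0.64982623 0.04237699 0.079     ] [0.65270721 0.18256917 0.079     ] [0.00288098 0.14019218 0.        ]
t: 29.65
ee_pos: [0.5736, 0.1159, 0.0585]
ee_rot: [[0.867, 0.499, -0.002], [0.499, -0.867, 0.0], [-0.001, -0.001, -1.0]]
wrist_force: [1.4, 1.6, -19.8]
width: 0.0166
finger_force: 58.8
t: 30.45
ee_pos: [0.5733, 0.1156, 0.0584]
ee_rot: [[0.867, 0.499, -0.001], [0.499, -0.867, 0.0], [-0.001, -0.001, -1.0]]
wrist_force: [2.5, 1.3, -5.6]
width: 0.0164
finger_force: 59.8
```

```bash
python3 -m inch '{"offset":[[0.08,-0.13,0],[0.18,-0.3,0],[0.18,-0.3,0],[0.18,-0.3,0],[0.18,-0.3,0],[0.18,-0.3,0],[0.18,-0.3,0],[0.18,-0.3,0]],"turn":[[0,0,0],[0,0,0],[0,0,0],[0,0,0],[0,0,0],[0,0,0],[0,0,0],[0,0,0]],"hand":[-1,-1,-1,-1,-1,-1,-1,-1]}'
python3 -m inch '{"offset":[[0.09,-0.15,0],[0,0,0],[0,0,0],[0,0,0],[0,0,0],[0,0,0],[0,0,0],[0,0,0]],"turn":[[0,0,0],[0,0,0],[0,0,0],[0,0,0],[0,0,0],[0,0,0],[0,0,0],[0,0,0]],"hand":[-1,-1,-1,-1,-1,-1,-1,-1]}'
python3 -c "
from h import *
turn(30);to(.576,.256,.0585,30,2)
I,D,c=snap('scene','s6');cv2.imwrite('pics/crop7.png',cv2.resize(I[165:225,360:440],None,fx=9,fy=9,interpolation=cv2.INTER_CUBIC)[...,::-1])"
```

```text
t: 31.25
ee_pos: [0.5756, 0.2473, 0.0583]
ee_rot: [[0.867, 0.499, -0.002], [0.499, -0.867, 0.0], [-0.001, -0.001, -1.0]]
wrist_force: [2.2, -2.9, 1.7]
width: 0.0162
finger_force: 61.1
t: 32.05
ee_pos: [0.5757, 0.2546, 0.0583]
ee_rot: [[0.867, 0.499, -0.002], [0.499, -0.867, 0.001], [-0.001, -0.002, -1.0]]
wrist_force: [-0.8, 2.0, 4.9]
width: 0.0161
finger_force: 61.3
turn units [-0.02  0.01 -0.01]
t 32.05 pos [0.5757 0.2546 0.0583] head 29.92 tilt [-0.0013 -0.0018] w 0.0161 F [-0.8  2.   4.9]
units [ 0.02 -0.02 -0.  ] per row/2 [ 0.01  -0.011 -0.002] turn z -0.01
```

View pics/crop7.png

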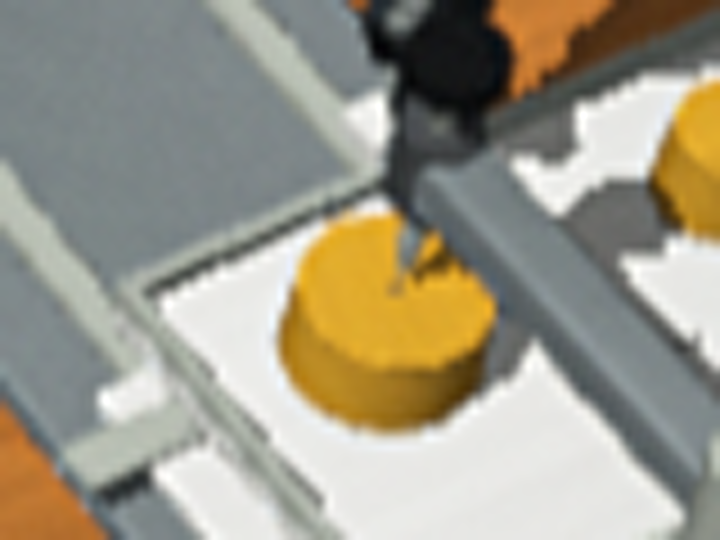

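```bash
python3 -m inch '{"offset":[[0,0,0],[0,0,0],[0,0,0],[0,0,0],[0,0,-0.4],[0,0,-0.8],[0,0,-1],[0,0,-1]],"turn":[[0,0,0],[0,0,0],[0,0,0],[0,0,0],[0,0,0],[0,0,0],[0,0,0],[0,0,0]],"hand":[-0.2,-0.2,-0.2,-0.2,-0.2,-0.2,-0.2,-0.2]}'
python3 -m inch '{"offset":[[0,0,-0.6],[0.08,0.3,0],[0.15,0.5,0],[0.15,0.5,0],[0.15,0.5,0],[0.05,0.19,0],[0,0,0.2],[0,0,0.2]],"turn":[[0,0,0],[0,0,0],[0,0,0],[0,0,0],[0,0,0],[0,0,0],[0,0,0],[0,0,0]],"hand":[-1,-1,-1,-1,-1,-1,-1,-1]}'
python3 -c "
from h import *
turn(30);to(.6505,.183,.1874,30,4)
I,D,c=snap('scene','s7')
a=load('s6')[0].astype(int); print(abs(I[188:205,393:410].astype(int)-a[188:205,393:410]).mean())"
```

```text
t: 32.9
ee_pos: [0.5754, 0.254, 0.2197]
ee_rot: [[0.867, 0.499, -0.003], [0.499, -0.867, -0.0], [-0.002, -0.001, -1.0]]
wrist_force: [1.4, 0.5, -0.2]
width: 0.0347
finger_force: 0.0
t: 33.7
ee_pos: [0.651, 0.1822, 0.2268]
ee_rot: [[0.867, 0.498, -0.003], [0.498, -0.867, 0.0], [-0.002, -0.001, -1.0]]
wrist_force: [-0.4, 0.6, 1.2]
width: -0.0
finger_force: 0.0
turn units [-0.01  0.02 -0.02]
t 33.7 pos [0.651  0.1822 0.2268] head 29.89 tilt [-0.0022 -0.0014] w -0.0 F [-0.4  0.6  1.2]
units [ 0.   -0.02  0.79] per row/4 [ 0.    -0.004  0.197] turn z -0.02
1.4602076124567474
```

```bash
python3 -m inch '{"offset":[[0,0,0.3],[0,0,0.3],[0,0,0.15],[0,0,0.05],[0,0,0.02],[0,0,0.02],[0,0,0],[0,0,0]],"turn":[[0,0,0],[0,0,0],[0,0,0],[0,0,0],[0,0,0],[0,0,0],[0,0,0],[0,0,0]],"hand":[-1,-1,-1,-1,-1,-1,-1,-1]}'
python3 -m inch '{"offset":[[0,0,0.02],[0,0,0.01],[0,0,0],[0,0,0],[0,0,0],[0,0,0],[0,0,0],[0,0,0]],"turn":[[0,0,0],[0,0,0],[0,0,0],[0,0,0],[0,0,0],[0,0,0],[0,0,0],[0,0,0]],"hand":[-1,-1,-1,-1,-1,-1,-1,-1]}'
python3 -m inch '{"offset":[[0,0,0.02],[0,0,0],[0,0,0],[0,0,0],[0,0,0],[0,0,0],[0,0,0],[0,0,0]],"turn":[[0,0,0],[0,0,0],[0,0,0],[0,0,0],[0,0,0],[0,0,0],[0,0,0],[0,0,0]],"hand":[-1,-1,-1,-1,-1,-1,-1,-1]}'
```

```text
t: 34.55
ee_pos: [0.6509, 0.1827, 0.1863]
ee_rot: [[0.867, 0.499, -0.001], [0.499, -0.867, 0.0], [-0.001, -0.001, -1.0]]
wrist_force: [-0.4, 0.8, 2.4]
width: 0.0001
finger_force: 0.8
t: 35.35
ee_pos: [0.6509, 0.1827, 0.185]
ee_rot: [[0.867, 0.499, -0.001], [0.499, -0.867, 0.0], [-0.001, -0.001, -1.0]]
wrist_force: [-1.1, -0.9, 6.5]
width: -0.0
finger_force: 3.2
t: 36.15
ee_pos: [0.651, 0.1827, 0.1847]
ee_rot: [[0.867, 0.499, -0.0], [0.499, -0.867, 0.001], [-0.0, -0.001, -1.0]]
wrist_force: [-3.9, 0.5, 13.7]
width: 0.0001
finger_force: 6.6
```

```bash
python3 -m inch '{"offset":[[0,0,0.02],[0,0,0],[0,0,0],[0,0,0],[0,0,0],[0,0,0],[0,0,0],[0,0,0]],"turn":[[0,0,0],[0,0,0],[0,0,0],[0,0,0],[0,0,0],[0,0,0],[0,0,0],[0,0,0]],"hand":[-1,-1,-1,-1,-1,-1,-1,-1]}'
python3 -m inch '{"offset":[[0,0,-0.3],[0,0,-0.6],[-0.08,-0.3,-0.1],[-0.15,-0.5,0],[-0.15,-0.5,0],[-0.15,-0.5,0],[-0.05,-0.19,0],[0,0,0]],"turn":[[0,0,0],[0,0,0],[0,0,0],[0,0,0],[0,0,0],[0,0,0],[0,0,0],[0,0,0]],"hand":[-1,-1,-0.1,-0.1,-0.1,-0.1,-0.1,-0.1]}'
python3 -c "
from h import *
turn(30);to(.5757,.2546,.0585,30,5)
I,D,c=snap('wrist','w10');P=cloud('',D,c);m=(P[...,2]>.085)&(P[...,2]<.094)&(I.sum(-1)<150)&(D>0)&(np.hypot(P[...,0]-.575,P[...,1]-.254)<.02)
print(m.sum(),cv2.minEnclosingCircle(P[m][:,:2].astype(np.float32)))"
```

```text
t: 36.95
ee_pos: [0.651, 0.1827, 0.1844]
ee_rot: [[0.867, 0.499, 0.0], [0.499, -0.867, 0.001], [0.001, -0.001, -1.0]]
wrist_force: [-6.3, -0.9, 20.4]
width: -0.0001
finger_force: 10.1
t: 37.75
ee_pos: [0.5752, 0.2552, 0.2326]
ee_rot: [[0.866, 0.5, -0.002], [0.5, -0.866, 0.0], [-0.002, -0.001, -1.0]]
wrist_force: [0.5, -0.4, 0.0]
width: 0.0381
finger_force: 0.0
turn units [-0.01  0.02  0.  ]
t 37.75 pos [0.5752 0.2552 0.2326] head 30.03 tilt [-0.0016 -0.0011] w 0.0381 F [ 0.5 -0.4  0. ]
units [0.01 0.02 3.48] per row/5 [0.002 0.004 0.696] turn z 0.00
306 ((0.5734691619873047, 0.25433021783828735), 0.008009960874915123)
```

```bash
python3 -m inch '{"offset":[[0,0.02,0.6],[0,0,0.8],[0,0,0.8],[0,0,0.7],[0,0,0.4],[0,0,0.18],[0,0,0],[0,0,0]],"turn":[[0,0,0],[0,0,0],[0,0,0],[0,0,0],[0,0,0],[0,0,0],[0,0,0],[0,0,0]],"hand":[-0.1,-0.1,-0.1,-0.1,-0.1,-0.1,-1,-1]}' 60
python3 -m inch '{"offset":[[0,0,0],[0,0,0],[-0.1,0.04,0],[-0.24,0.08,0],[-0.24,0.08,0],[-0.24,0.08,0],[-0.24,0.08,0],[-0.24,0.08,0]],"turn":[[0,0,0],[0,0,0],[0,0,0],[0,0,0],[0,0,0],[0,0,0],[0,0,0],[0,0,0]],"hand":[-1,-1,-1,-1,-1,-1,-1,-1]}'
python3 -m inch '{"offset":[[-0.24,0.08,0],[-0.24,0.08,0],[-0.24,0.08,0],[-0.1,0.03,0],[0,0,0],[0,0,0],[0,0,0],[0,0,0]],"turn":[[0,0,0],[0,0,0],[0,0,0],[0,0,0],[0,0,0],[0,0,0],[0,0,0],[0,0,0]],"hand":[-1,-1,-1,-1,-1,-1,-1,-1]}'
```

```text
t: 38.6
ee_pos: [0.5767, 0.2532, 0.0591]
ee_rot: [[0.867, 0.498, -0.002], [0.498, -0.867, 0.0], [-0.001, -0.001, -1.0]]
wrist_force: [2.9, 0.3, -16.4]
width: 0.0164
finger_force: 58.7
t: 39.4
ee_pos: [0.5306, 0.2018, 0.0591]
ee_rot: [[0.867, 0.499, -0.001], [0.499, -0.867, 0.001], [-0.001, -0.001, -1.0]]
wrist_force: [2.6, 2.3, -9.9]
width: 0.016
finger_force: 59.7
t: 40.2
ee_pos: [0.5024, 0.1701, 0.059]
ee_rot: [[0.867, 0.499, -0.001], [0.499, -0.867, 0.0], [-0.001, -0.001, -1.0]]
wrist_force: [-1.5, -2.2, -0.7]
width: 0.0161
finger_force: 60.4
```

```bash
python3 -m inch '{"offset":[[-0.1,-0.06,0],[-0.1,-0.06,0],[-0.1,-0.06,0],[-0.1,-0.06,0],[-0.06,-0.03,0],[0,0,0],[0,0,0],[0,0,0]],"turn":[[0,0,0],[0,0,0],[0,0,0],[0,0,0],[0,0,0],[0,0,0],[0,0,0],[0,0,0]],"hand":[-1,-1,-1,-1,-1,-1,-1,-1]}'
```

```text
t: 41.0
ee_pos: [0.4755, 0.1702, 0.0589]
ee_rot: [[0.867, 0.499, -0.002], [0.499, -0.867, 0.0], [-0.001, -0.001, -1.0]]
wrist_force: [-1.4, 2.3, 4.7]
width: 0.0165
finger_force: 61.1
```

```bash
python3 -c "
from h import *
to(.47,.17,.0585)
I,D,c=load('scene0')
# base plate corner pixels of stand, front-left/front-right from crop2
for u,v in [(40,125),(272,25),(648,445)]: print(ray('',320+u/4.5,140+v/4.5,.01,c))"
```

```text
t 41.0 pos [0.4755 0.1702 0.0589] head 29.93 tilt [-0.0014 -0.0013] w 0.0165 F [-1.4  2.3  4.7]
units [-0.1  -0.05  0.01] per row/8 [-0.012 -0.006  0.001] 
[0.39755911 0.08951068 0.01      ]
[0.39914514 0.29066209 0.01      ]
[0.82355376 0.28082294 0.01      ]
```

```bash
python3 -m inch '{"offset":[[-0.1,-0.06,0],[-0.1,-0.06,0],[-0.1,-0.06,0],[-0.1,-0.06,0],[-0.06,-0.03,0],[0,0,0],[0,0,0],[0,0,0]],"turn":[[0,0,0],[0,0,0],[0,0,0],[0,0,0],[0,0,0],[0,0,0],[0,0,0],[0,0,0]],"hand":[-1,-1,-1,-1,-1,-1,-1,-1]}'
```

```text
t: 41.8
ee_pos: [0.4483, 0.1702, 0.0589]
ee_rot: [[0.867, 0.499, -0.003], [0.499, -0.867, 0.0], [-0.002, -0.001, -1.0]]
wrist_force: [-2.3, 2.7, 7.2]
width: 0.0159
finger_force: 61.5
```

```bash
python3 -m inch '{"offset":[[-0.08,-0.045,0],[-0.08,-0.045,0],[-0.08,-0.045,0],[-0.04,-0.02,0],[0,0,0],[0,0,0],[0,0,0],[0,0,0]],"turn":[[0,0,0],[0,0,0],[0,0,0],[0,0,0],[0,0,0],[0,0,0],[0,0,0],[0,0,0]],"hand":[-1,-1,-1,-1,-1,-1,-1,-1]}'
```

```text
t: 42.6
ee_pos: [0.432, 0.17, 0.0589]
ee_rot: [[0.867, 0.499, -0.003], [0.499, -0.867, 0.0], [-0.002, -0.001, -1.0]]
wrist_force: [-1.7, 1.1, 8.5]
width: 0.0166
finger_force: 61.7
```

```bash
python3 -m inch '{"offset":[[-0.06,-0.035,0],[-0.06,-0.035,0],[-0.06,-0.035,0],[-0.04,-0.02,0],[0,0,0],[0,0,0],[0,0,0],[0,0,0]],"turn":[[0,0,0],[0,0,0],[0,0,0],[0,0,0],[0,0,0],[0,0,0],[0,0,0],[0,0,0]],"hand":[-1,-1,-1,-1,-1,-1,-1,-1]}'
```

```text
t: 43.4
ee_pos: [0.4194, 0.1699, 0.0589]
ee_rot: [[0.867, 0.499, -0.003], [0.499, -0.867, 0.0], [-0.002, -0.002, -1.0]]
wrist_force: [-1.3, 2.5, 8.2]
width: 0.0166
finger_force: 61.7
```

```bash
python3 -m inch '{"offset":[[-0.04,-0.025,0],[-0.04,-0.025,0],[-0.04,-0.025,0],[0,0,0],[0,0,0],[0,0,0],[0,0,0],[0,0,0]],"turn":[[0,0,0],[0,0,0],[0,0,0],[0,0,0],[0,0,0],[0,0,0],[0,0,0],[0,0,0]],"hand":[-1,-1,-1,-1,-1,-1,-1,-1]}'
```

```text
t: 44.2
ee_pos: [0.418, 0.1701, 0.0592]
ee_rot: [[0.867, 0.498, 0.007], [0.498, -0.867, -0.001], [0.006, 0.004, -1.0]]
wrist_force: [42.9, -2.1, -33.7]
width: 0.0162
finger_force: 60.5
```

```bash
python3 -m inch '{"offset":[[0.02,0.01,0],[0,0,0],[0,0,0],[0,0,0],[0,0,-0.4],[0,0,-0.8],[0,0,-1],[0,0,-1]],"turn":[[0,0,0],[0,0,0],[0,0,0],[0,0,0],[0,0,0],[0,0,0],[0,0,0],[0,0,0]],"hand":[-0.2,-0.2,-0.2,-0.2,-0.2,-0.2,-0.2,-0.2]}'
python3 -m inch '{"offset":[[0.5,-0.05,-0.3],[0.6,-0.05,0],[0.5,-0.05,0],[0.2,-0.05,0],[0,0,0],[0,0,0],[0,0,0],[0,0,0]],"turn":[[0,0,0],[0,0,0],[0,0,0],[0,0,0],[0,0,0],[0,0,0],[0,0,0],[0,0,0]],"hand":[1,1,1,1,1,1,1,1]}'
cat >> h.py <<'E'
def cups(f,z0):
    I,D,c=snap('wrist',f); P=cloud('',D,c); m=(D>0)&(abs(P[...,2]-z0)<.004)&(I[...,0]>90)&(I[...,2]<.5*I[...,0])&(I[...,1]>.6*I[...,0])
    n,l,st,ce=cv2.connectedComponentsWithStats(cv2.morphologyEx(m.astype(np.uint8),cv2.MORPH_OPEN,np.ones((3,3))))
    for i in range(1,n):
        if st[i,4]>300:
            q=P[l==i]; xy,r=cv2.minEnclosingCircle(q[:,:2].astype(np.float32)); print(ce[i].round(),st[i,4],np.round(xy,4),round(2*r,4),np.median(q[:,2]).round(4))
E
python3 -c "
from h import *
turn(30);to(.496,.238,.1,30,5);cups('w11',.079)"
```

```text
t: 45.0
ee_pos: [0.4135, 0.1699, 0.2205]
ee_rot: [[0.867, 0.499, -0.003], [0.499, -0.867, -0.0], [-0.003, -0.001, -1.0]]
wrist_force: [1.7, 0.7, -0.0]
width: 0.0337
finger_force: 0.0
t: 45.8
ee_pos: [0.4869, 0.2234, 0.2341]
ee_rot: [[0.867, 0.499, -0.002], [0.499, -0.867, 0.0], [-0.001, -0.001, -1.0]]
wrist_force: [0.3, -0.4, 0.3]
width: 0.0851
finger_force: 0.0
turn units [-0.01  0.01 -0.01]
t 45.8 pos [0.4869 0.2234 0.2341] head 29.91 tilt [-0.0014 -0.0011] w 0.0851 F [ 0.3 -0.4  0.3]
units [ 0.31 -0.16  2.68] per row/5 [ 0.061 -0.032  0.536] turn z -0.01
[313. 162.] 1936 [0.4959 0.238 ] 0.0436 0.0794
[445. 238.] 3295 [0.493  0.0974] 0.0643 0.0791
```

View pics/w11.png

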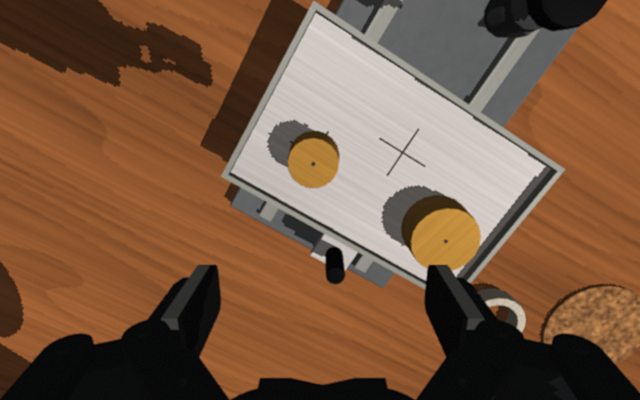

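```bash
python3 -m inch '{"offset":[[0.15,-0.08,0.4],[0.15,-0.08,0.8],[0,0,0.8],[0,0,0.7],[0,0,0.5],[0,0,0.3],[0,0,0.14],[0,0,0]],"turn":[[0,0,0],[0,0,0],[0,0,0],[0,0,0],[0,0,0],[0,0,0],[0,0,0],[0,0,0]],"hand":[1,1,1,1,1,1,1,1]}' 30
python3 -m inch '{"offset":[[0,0,0],[0,0,0],[0,0,0],[0,0,0],[0,0,0],[0,0,0],[0,0,0],[0,0,0]],"turn":[[0,0,0],[0,0,0],[0,0,0],[0,0,0],[0,0,0],[0,0,0],[0,0,0],[0,0,0]],"hand":[-1,-1,-1,-1,-1,-1,-1,-1]}'
python3 -m inch '{"offset":[[0,0,-0.2],[0,0,-0.5],[0,0,-0.6],[0,0,-0.6],[0,0,0],[0,0,0],[0,0,0],[0,0,0]],"turn":[[0,0,0],[0,0,0],[0,0,0],[0,0,0],[0,0,0],[0,0,0],[0,0,0],[0,0,0]],"hand":[-1,-1,-1,-1,-1,-1,-1,-1]}'
python3 -c "
from h import *
turn(30);to(.4726,-.181,.12,30,10)"
```

```text
t: 46.65
ee_pos: [0.4957, 0.2379, 0.0514]
ee_rot: [[0.867, 0.499, -0.003], [0.499, -0.867, -0.0], [-0.003, -0.001, -1.0]]
wrist_force: [-0.6, 1.4, 0.6]
width: 0.0854
finger_force: 0.0
t: 47.45
ee_pos: [0.4969, 0.2386, 0.053]
ee_rot: [[0.867, 0.499, -0.0], [0.499, -0.867, 0.001], [0.0, -0.001, -1.0]]
wrist_force: [-1.2, -1.3, 9.4]
width: 0.0453
finger_force: 29.6
t: 48.25
ee_pos: [0.4958, 0.238, 0.1459]
ee_rot: [[0.867, 0.499, -0.003], [0.499, -0.867, -0.001], [-0.003, -0.001, -1.0]]
wrist_force: [-0.4, 0.2, -1.1]
width: 0.0452
finger_force: 30.9
turn units [-0.01  0.03 -0.01]
t 48.25 pos [0.4958 0.238  0.1459] head 29.93 tilt [-0.0032 -0.0012] w 0.0452 F [-0.4  0.2 -1.1]
units [-4.58  7.03  0.52] per row/10 [-0.458  0.703  0.052] turn z -0.01
```

```bash
python3 -m inch '{"offset":[[-0.25,0.4,-0.2],[-0.48,0.73,0],[-0.48,0.73,0],[-0.48,0.73,0],[-0.48,0.73,0],[-0.48,0.73,0],[-0.48,0.73,0],[-0.48,0.73,0]],"turn":[[0,0,0],[0,0,0],[0,0,0],[0,0,0],[0,0,0],[0,0,0],[0,0,0],[0,0,0]],"hand":[-1,-1,-1,-1,-1,-1,-1,-1]}'
python3 -m inch '{"offset":[[-0.48,0.73,0],[-0.36,0.55,0.3],[-0.13,0.24,0.5],[0,0,0.6],[0,0,0.6],[0,0,0],[0,0,0],[0,0,0]],"turn":[[0,0,0],[0,0,0],[0,0,0],[0,0,0],[0,0,0],[0,0,0],[0,0,0],[0,0,0]],"hand":[-1,-1,-1,-1,-1,-1,-1,-1]}'
python3 - <<'E'
from h import *
turn(30);to(.4726,-.181,.013,30,4)
I,D,c=snap('wrist','w12')
# mat circle by hue of cork via saturation/texture: show projected outline on a crop instead
for a in np.arange(0,2*np.pi,.1):
    u=proj(c,[.4726+.065*np.cos(a),-.181+.065*np.sin(a),.004]); I=cv2.circle(I.copy(),tuple(int(round(x)) for x in u),1,(255,0,0),-1)
cv2.imwrite('pics/w12b.png',I[...,::-1])
E
```

```text
t: 49.05
ee_pos: [0.4765, -0.0922, 0.1562]
ee_rot: [[0.867, 0.499, -0.003], [0.499, -0.867, 0.0], [-0.002, -0.002, -1.0]]
wrist_force: [0.6, 0.2, -0.8]
width: 0.0454
finger_force: 30.9
t: 49.85
ee_pos: [0.4739, -0.1808, 0.0581]
ee_rot: [[0.867, 0.499, -0.0], [0.499, -0.867, -0.0], [-0.001, 0.0, -1.0]]
wrist_force: [-0.5, -0.3, -0.5]
width: 0.0455
finger_force: 31.2
turn units [ 0.    0.01 -0.01]
t 49.85 pos [ 0.4739 -0.1808  0.0581] head 29.94 tilt [-0.0006  0.0002] w 0.0455 F [-0.5 -0.3 -0.5]
units [-0.02 -0.01  0.9 ] per row/4 [-0.006 -0.002  0.226] turn z -0.01
```

View pics/w12b.png

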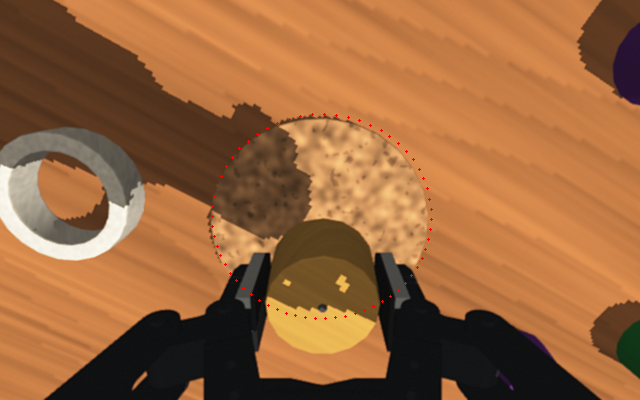

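```bash
python3 -m inch '{"offset":[[0,0,0.3],[0,0,0.3],[0,0,0.2],[0,0,0.1],[0,0,0],[0,0,0],[0,0,0],[0,0,0]],"turn":[[0,0,0],[0,0,0],[0,0,0],[0,0,0],[0,0,0],[0,0,0],[0,0,0],[0,0,0]],"hand":[-1,-1,-1,-1,-1,-1,-1,-1]}'
python3 -m inch '{"offset":[[0,0,0.02],[0,0,0],[0,0,0],[0,0,0],[0,0,0],[0,0,0],[0,0,0],[0,0,0]],"turn":[[0,0,0],[0,0,0],[0,0,0],[0,0,0],[0,0,0],[0,0,0],[0,0,0],[0,0,0]],"hand":[-1,-1,-1,-1,1,1,1,1]}'
python3 -m inch '{"offset":[[0,0,0],[0,0,0],[0,0,-0.2],[0,0,-0.5],[0,0,-0.8],[0,0,-0.8],[0,0,-0.8],[0,0,0]],"turn":[[0,0,0],[0,0,0],[0,0,0],[0,0,0],[0,0,0],[0,0,0],[0,0,0],[0,0,0]],"hand":[1,1,1,1,1,1,1,1]}'
python3 -m inch '{"offset":[[0,0,0],[0,0,0],[0,0,0],[0,0,0],[0,0,0],[0,0,0],[0,0,0],[0,0,0]],"turn":[[0,0,0],[0,0,0],[0,0,0],[0,0,0],[0,0,0],[0,0,0],[0,0,0],[0,0,0]],"hand":[1,1,1,1,1,1,1,1]}'
python3 -c "
from h import *
turn(30);to(.493,.0974,.2,30,8);cups('w13',.038)"
```

```text
t: 50.7
ee_pos: [0.4731, -0.1807, 0.012]
ee_rot: [[0.867, 0.499, -0.002], [0.499, -0.867, -0.0], [-0.001, -0.001, -1.0]]
wrist_force: [-0.5, 0.3, -1.3]
width: 0.0455
finger_force: 31.9
t: 51.5
ee_pos: [0.4729, -0.1806, 0.0107]
ee_rot: [[0.867, 0.499, -0.002], [0.499, -0.867, 0.0], [-0.002, -0.001, -1.0]]
wrist_force: [0.3, -0.3, -0.3]
width: 0.0853
finger_force: 0.0
t: 52.3
ee_pos: [0.4756, -0.1815, 0.1716]
ee_rot: [[0.867, 0.499, 0.006], [0.499, -0.867, -0.003], [0.003, 0.005, -1.0]]
wrist_force: [0.7, -0.4, -0.3]
width: 0.0855
finger_force: 0.0
t: 53.1
ee_pos: [0.4732, -0.1806, 0.1657]
ee_rot: [[0.867, 0.499, -0.002], [0.499, -0.867, 0.0], [-0.002, -0.001, -1.0]]
wrist_force: [0.2, -0.2, 0.5]
width: 0.0854
finger_force: 0.0
turn units [-0.01  0.02 -0.01]
t 53.1 pos [ 0.4732 -0.1806  0.1657] head 29.93 tilt [-0.0016 -0.0012] w 0.0854 F [ 0.2 -0.2  0.5]
units [ 3.12 -4.62 -0.69] per row/8 [ 0.389 -0.578 -0.086] turn z -0.01
[323. 190.] 2302 [ 0.4717 -0.1816] 0.0443 0.0383
```

```bash
python3 -m inch '{"offset":[[0.2,-0.3,-0.3],[0.5,-0.74,-0.3],[0.5,-0.74,-0.2],[0.5,-0.74,0],[0.5,-0.74,0],[0.5,-0.74,0],[0.3,-0.44,0],[0.12,-0.18,0]],"turn":[[0,0,0],[0,0,0],[0,0,0],[0,0,0],[0,0,0],[0,0,0],[0,0,0],[0,0,0]],"hand":[1,1,1,1,1,1,1,1]}'
python3 -m inch '{"offset":[[0,0,0],[0,0,0],[0,0,0],[0,0,0],[0,0,0],[0,0,0],[0,0,0],[0,0,0]],"turn":[[0,0,0],[0,0,0],[0,0,0],[0,0,0],[0,0,0],[0,0,0],[0,0,0],[0,0,0]],"hand":[1,1,1,1,1,1,1,1]}'
python3 -c "
from h import *
turn(30);to(.493,.0974,.0515,30,8);cups('w14',.079)"
```

```text
t: 53.95
ee_pos: [0.4932, 0.0997, 0.2057]
ee_rot: [[0.865, 0.501, -0.002], [0.501, -0.865, 0.0], [-0.001, -0.001, -1.0]]
wrist_force: [0.4, 0.1, 0.5]
width: 0.0856
finger_force: 0.0
t: 54.75
ee_pos: [0.4933, 0.0973, 0.2057]
ee_rot: [[0.867, 0.499, -0.002], [0.499, -0.867, 0.0], [-0.002, -0.001, -1.0]]
wrist_force: [0.4, 0.3, 0.2]
width: 0.0856
finger_force: 0.0
turn units [-0.01  0.02 -0.01]
t 54.75 pos [0.4933 0.0973 0.2057] head 29.93 tilt [-0.0016 -0.0011] w 0.0856 F [0.4 0.3 0.2]
units [ 0.   -0.    3.08] per row/8 [ 0.    -0.     0.386] turn z -0.01
[322. 187.] 4777 [0.4936 0.0976] 0.0635 0.0793
```

```bash
python3 -m inch '{"offset":[[0,0,0.4],[0,0,0.6],[0,0,0.6],[0,0,0.6],[0,0,0.5],[0,0,0.28],[0,0,0.1],[0,0,0]],"turn":[[0,0,0],[0,0,0],[0,0,0],[0,0,0],[0,0,0],[0,0,0],[0,0,0],[0,0,0]],"hand":[1,1,1,1,1,1,1,1]}' 40
python3 -m inch '{"offset":[[0,0,0],[0,0,0],[0,0,0],[0,0,0],[0,0,0],[0,0,0],[0,0,0],[0,0,0]],"turn":[[0,0,0],[0,0,0],[0,0,0],[0,0,0],[0,0,0],[0,0,0],[0,0,0],[0,0,0]],"hand":[-1,-1,-1,-1,-1,-1,-1,-1]}'
python3 -m inch '{"offset":[[0,0,-0.2],[0,0,-0.5],[0,0,-0.6],[0,0,-0.6],[0,0,0],[0,0,0],[0,0,0],[0,0,0]],"turn":[[0,0,0],[0,0,0],[0,0,0],[0,0,0],[0,0,0],[0,0,0],[0,0,0],[0,0,0]],"hand":[-1,-1,-1,-1,-1,-1,-1,-1]}'
python3 -c "
from h import *
turn(30);to(.4714,-.182,.13,30,8)"
```

```text
t: 55.6
ee_pos: [0.4928, 0.0974, 0.0515]
ee_rot: [[0.867, 0.499, -0.003], [0.499, -0.867, 0.0], [-0.002, -0.001, -1.0]]
wrist_force: [-0.4, 0.1, -0.3]
width: 0.0855
finger_force: 0.0
t: 56.4
ee_pos: [0.4943, 0.0976, 0.0533]
ee_rot: [[0.867, 0.499, 0.001], [0.499, -0.867, 0.001], [0.001, -0.0, -1.0]]
wrist_force: [0.0, -0.1, 10.5]
width: 0.0639
finger_force: 41.9
t: 57.2
ee_pos: [0.4925, 0.0973, 0.1459]
ee_rot: [[0.867, 0.499, -0.004], [0.499, -0.867, -0.0], [-0.003, -0.002, -1.0]]
wrist_force: [-1.1, -0.7, -3.0]
width: 0.0641
finger_force: 44.6
turn units [-0.02  0.03 -0.01]
t 57.2 pos [0.4925 0.0973 0.1459] head 29.93 tilt [-0.0032 -0.0016] w 0.0641 F [-1.1 -0.7 -3. ]
units [-3.15  4.63  0.32] per row/8 [-0.394  0.579  0.04 ] turn z -0.01
```

```bash
python3 -m inch '{"offset":[[-0.2,0.3,-0.1],[-0.5,0.73,0],[-0.5,0.73,0],[-0.5,0.73,0],[-0.5,0.73,0],[-0.5,0.73,0],[-0.35,0.51,0],[-0.1,0.17,0.1]],"turn":[[0,0,0],[0,0,0],[0,0,0],[0,0,0],[0,0,0],[0,0,0],[0,0,0],[0,0,0]],"hand":[-1,-1,-1,-1,-1,-1,-1,-1]}'
python3 -m inch '{"offset":[[0,0,0],[0,0,0.3],[0,0,0.3],[0,0,0.1],[0,0,0],[0,0,0],[0,0,0],[0,0,0]],"turn":[[0,0,0],[0,0,0],[0,0,0],[0,0,0],[0,0,0],[0,0,0],[0,0,0],[0,0,0]],"hand":[-1,-1,-1,-1,-1,-1,-1,-1]}'
python3 -c "
from h import *
turn(30);to(.4714,-.182,.065,30,4)
snap('scene','s8'); I=load('s8')[0]; print(0)
snap('wrist','w15')"
```

```text
t: 58.0
ee_pos: [0.4716, -0.1846, 0.1464]
ee_rot: [[0.868, 0.496, -0.002], [0.496, -0.868, -0.0], [-0.002, -0.001, -1.0]]
wrist_force: [0.3, 0.3, -2.0]
width: 0.0638
finger_force: 44.7
t: 58.8
ee_pos: [0.4724, -0.1818, 0.1123]
ee_rot: [[0.867, 0.499, -0.001], [0.499, -0.867, -0.0], [-0.001, -0.0, -1.0]]
wrist_force: [0.1, 0.6, -1.9]
width: 0.0634
finger_force: 44.6
turn units [-0.    0.01 -0.01]
t 58.8 pos [ 0.4724 -0.1818  0.1123] head 29.93 tilt [-0.0011 -0.0004] w 0.0634 F [ 0.1  0.6 -1.9]
units [-0.02 -0.01  0.95] per row/4 [-0.005 -0.002  0.236] turn z -0.01
0
```

```bash
python3 -m inch '{"offset":[[-0.02,-0.01,0.2],[0,0,0.4],[0,0,0.4],[0,0,0.3],[0,0,0.2],[0,0,0.12],[0,0,0],[0,0,0]],"turn":[[0,0,0],[0,0,0],[0,0,0],[0,0,0],[0,0,0],[0,0,0],[0,0,0],[0,0,0]],"hand":[-1,-1,-1,-1,-1,-1,-1,-1]}'
python3 -m inch '{"offset":[[0,0,0.05],[0,0,0.05],[0,0,0.05],[0,0,0.03],[0,0,0],[0,0,0],[0,0,0],[0,0,0]],"turn":[[0,0,0],[0,0,0],[0,0,0],[0,0,0],[0,0,0],[0,0,0],[0,0,0],[0,0,0]],"hand":[-1,-1,-1,-1,-1,-1,-1,-1]}'
```

```text
t: 59.7
ee_pos: [0.4711, -0.182, 0.0311]
ee_rot: [[0.867, 0.499, -0.001], [0.499, -0.867, -0.0], [-0.001, -0.001, -1.0]]
wrist_force: [1.3, 1.0, -2.2]
width: 0.0632
finger_force: 44.6
t: 60.5
ee_pos: [0.4709, -0.1819, 0.0218]
ee_rot: [[0.867, 0.499, -0.002], [0.499, -0.867, 0.0], [-0.002, -0.001, -1.0]]
wrist_force: [0.1, -0.1, -1.4]
width: 0.0636
finger_force: 44.7
```

```bash
python3 -m inch '{"offset":[[0,0,0.03],[0,0,0.03],[0,0,0.03],[0,0,0],[0,0,0],[0,0,0],[0,0,0],[0,0,0]],"turn":[[0,0,0],[0,0,0],[0,0,0],[0,0,0],[0,0,0],[0,0,0],[0,0,0],[0,0,0]],"hand":[-1,-1,-1,-1,-1,-1,-1,-1]}'
python3 -m inch '{"offset":[[0,0,0],[0,0,0],[0,0,0],[0,0,0],[0,0,-0.2],[0,0,-0.5],[0,0,-0.8],[0,0,-0.8]],"turn":[[0,0,0],[0,0,0],[0,0,0],[0,0,0],[0,0,0],[0,0,0],[0,0,0],[0,0,0]],"hand":[1,1,1,1,1,1,1,1]}'
python3 -m inch '{"offset":[[0,0,-0.7],[0,0,0],[0,0,0],[0,0,0],[0,0,0],[0,0,0],[0,0,0],[0,0,0]],"turn":[[0,0,0],[0,0,0],[0,0,0],[0,0,0],[0,0,0],[0,0,0],[0,0,0],[0,0,0]],"hand":[1,1,1,1,1,1,1,1]}'
python3 -c "
from h import *
to(.4714,-.182,.17,30,4);cups('w16',.043)
I,D,c=load('scene0');J,E,c2=snap('scene','s9')
cv2.imwrite('pics/crop8.png',cv2.resize(J[140:300,180:440],None,fx=3,fy=3,interpolation=cv2.INTER_CUBIC)[...,::-1])"
```

```text
t: 61.3
ee_pos: [0.4708, -0.1819, 0.0175]
ee_rot: [[0.867, 0.499, -0.002], [0.499, -0.867, 0.0], [-0.001, -0.001, -1.0]]
wrist_force: [-2.0, 1.3, 7.2]
width: 0.0637
finger_force: 45.6
t: 62.1
ee_pos: [0.4705, -0.1817, 0.1341]
ee_rot: [[0.867, 0.499, -0.003], [0.499, -0.867, 0.0], [-0.002, -0.002, -1.0]]
wrist_force: [1.3, -0.2, 0.1]
width: 0.0853
finger_force: 0.0
t: 62.9
ee_pos: [0.4709, -0.1818, 0.1669]
ee_rot: [[0.867, 0.499, -0.002], [0.499, -0.867, 0.0], [-0.002, -0.002, -1.0]]
wrist_force: [-0.4, 0.6, -0.3]
width: 0.0854
finger_force: 0.0
t 62.9 pos [ 0.4709 -0.1818  0.1669] head 29.93 tilt [-0.002  -0.0015] w 0.0854 F [-0.4  0.6 -0.3]
units [ 0.01  0.01 -0.06] per row/4 [ 0.002  0.002 -0.015] turn z -0.01
[323. 189.] 5006 [ 0.4706 -0.182 ] 0.0644 0.0432
```

View pics/crop8.png

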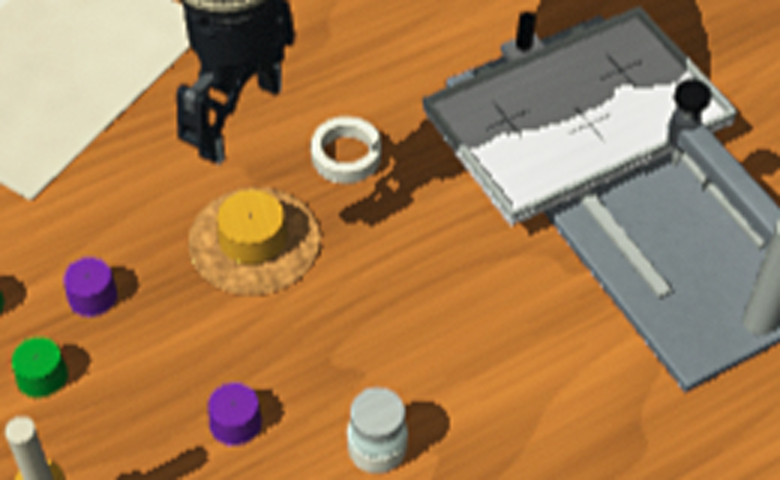

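```bash
python3 -c "
from workcell import bot
print(bot.hand_in())"
```

```text
the job is handed in; nothing more can be done
None
```

The job is handed in with no verdict reported back: only the 48 mm and 68 mm cups were there, both were punched on their marks in that order, the 68 mm cup sits centred over the 48 mm one on the mat (about 1 mm off, 5 mm higher), and the empty carrier is at its front stop.

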